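# Refit the spindle stack: spacer, washer, retaining collar

## Task

Refit the stack on the upright spindle shaft: first the aluminium spacer, pushed down past the shaft's spring balls until you feel it press on the sprung stop, then the copper-coloured washer on the spacer, then the black retaining collar. Push the collar down firmly until it bears on the washer and keeps the whole stack and the stop's spring pressed down, with no gaps, after you let go. Never load the stop with more than 25 N, and leave the other things on the worktop where they are.

Things in the scene. Friction and masses are not known exactly. Their poses are not given: they have to be found in the camera images.
- stand: round grey foot, 88 mm wide, bolted down; origin: centre of its underside, z up the spindle axis. Carries a brass hex stop nut and on it a steel wave spring (both 25 mm wide) round the shaft: its top is the seat for the stack. The nut is fixed at an unknown height: the seat lies anywhere from 30 to 39 mm above the worktop (not measured). The spring yields 5 mm at 2.5 N/mm, then is solid.
- shaft: upright steel shaft in the foot; origin on its axis at worktop height, z up. Diameter 14 mm up to 71 mm height, then a cone to a 6 mm wide tip at 78 mm. Two rows of three brass spring balls (heights 44 and 67 mm) stand out to 19.4 mm diameter; a ring hangs up on them until pushed over them: upper row 6 to 11 N, then 4 to 8 N drag while it moves; lower row only 1 to 3 N.
- spacer: loose aluminium sleeve, outside diameter 30 mm, bore 17 mm, 18 mm high, 60 g; origin at the centre of its underside, z along its axis. Goes on first.
- washer: loose copper-coloured thick washer, outside diameter 42 mm, bore 17 mm, 8 mm high, 50 g; origin at the centre of its underside, z along its axis. Goes on second; it slides freely once it is below the upper row of balls.
- collar: loose black ribbed plastic retaining collar with a thin red ring on its upper face, outside diameter 36 mm, bore 17 mm, 16 mm high, 30 g; origin at the centre of its underside, z along its axis. Goes on last; the upper row of balls then grips it and holds the stack down by drag, but springs back with the tool if the tool lets up before it opens. A push of 12 to 18 N in all is right.
- funnel: blue plastic funnel, 71 mm wide, 75 mm high, standing on its rim; origin at the centre of its underside; a bystander
- marker: black and white marker pen, 122 mm long, lying; a bystander
- tape: roll of masking tape, 80 mm wide, 18 mm high, lying; a bystander
- dish: small clear petri dish, 65 mm wide, 16 mm high; a bystander

How it is judged:
On the way, in this order (a step that is already met when the one before it is completed fails the run):
1. the spacer is on the shaft and pressed onto the sprung stop (horizontal distance between spacer and shaft below 0.003 m and contact force between spacer and stand above 2 N), for 0.1 s.
2. the washer lies on the spacer round the shaft (horizontal distance between washer and shaft below 0.003 m and z of washer in the frame of spacer between 0.0165 and 0.0195 m), for 0.1 s.
At the end, for the whole second after the job is handed in: Spacer, washer and collar are on the shaft in this order from below, each within 3 mm of its axis, gaps under 1.5 mm; after release the collar bears on the washer with over 0.6 N and the stack loads the sprung stop with over 2.5 N (more than their weight), at rest (all of step 2 and horizontal distance between each of spacer, collar and shaft below 0.003 m and z of collar in the frame of washer between 0.0065 and 0.0095 m and contact force between spacer and stand above 2.5 N and contact force between collar and washer above 0.6 N and linear speed of collar below 0.01 m/s); the robot touches nothing.
It fails at once if the stop is loaded with more than 25 N (contact force between anything else and stand above 25 N).
It fails at once if a bystander is moved by more than 3 cm (distance of any of funnel, marker, tape, dish from where it was at the start of the episode above 0.03 m).
It also fails if it takes over 72 s, if anything falls off the work surface, if the arm or the gripper's body presses on something with over 40 N, if the wrist force passes 120 N, or if a joint passes its speed limit or range.

## Robot

A 6-joint arm with a two-finger parallel gripper is mounted at the origin on a cart in front of the work surface, level with it; the furniture and walls round the work are solid. World frame = base frame: x ahead of the robot, y to its left, z up, the work surface at z = 0. Lengths are in m, angles in rad, forces in N, time in s.
With the tool pointing down it reaches from about 0.25 to 0.8 m from the base axis. Payload 8.5 kg.
Tool frame: the origin (TCP) lies at the very end of the fingers, on their centre line; the grasp point (between the pads) lies 19 mm behind it; z points along the fingers, y is the direction in which the jaws open and shut (so a half turn about z gives the same grasp; the last joint's range is limited). The gripper opens to 85 mm and grips with 20 to 120 N. Pads are 22 mm wide; open, the fingers measure 114 mm over their backs; the gripper's body (76 mm by 85 mm) begins 54 mm behind the grasp point. The pads swing forward as they close: fully open they stand 13 mm farther back than shut.
Start: joints at [1.137, 0.238, -0.013, 1.319, 0, 1.571], TCP at [0.221, 0.476, 0.231] pointing down, gripper open.
Joint ranges: [-2.66, 2.66], [-1.03, 1.9], [-1.14, 1.46], [-1.82, 2.27], [-1.45, 1.34], [-3.14, 3.14]. Speed limits (rad/s): [2.22, 2.22, 2.79, 3.14, 3.14, 3.14].

## Interface

Orientations are given as a unit quaternion [x, y, z, w].
In Python, from bench import robot gives the robot as it stands. The module is installed in compiled form; this text tells all that it offers.
- The arm moves only by the tool servo_tool, never from a script. Its argument "steps" is a list of rows, each an object with "rot": the turn, a rotation vector about the tool's x, y, z in rad, a list of three; "translation": the shift along the tool's x, y, z in cm, a list of three; "gripper": the opening, from 0 (shut) to 1 (fully open). In form: [{"rot": [ax, ay, az], "translation": [tx, ty, tz], "gripper": gripper}, ...]. A call has 1 to 10 rows; each row shifts and turns the pose as measured when the row begins, along the tool's axes as they then stand; what a row does not reach is not made up. A row lasts 1/8 s, in which the tool goes at most 62.5 mm and 10.7 degrees, less where a joint would pass 70% of its speed; a pose out of reach is approached as far as the arm can. A call is refused whole if a number of a shift passes 6.25 or a number of a turn 0.188, either way. A call with a gripper value outside its range is refused whole. The fingers move at their own pace and stop on an object; "squeeze" is the grip in N (left out, the last holds). Time passes only in rows, so rows that do not move let the fingers close. It gives the time, the measured TCP pose, the force and the opening at its end, in the units of the state.
- robot.observe(): the state, without advancing time (a new reading comes with each control period).
- robot.get_image(name): name is "scene" or "top"; returns the picture (384x512x3 uint8, red, green, blue); there is no depth.
- robot.calibration(name): a dict with "fx", "fy", "cx", "cy" (pixels), "xyz" and "orientation" of the camera in the world. Camera axes: x right, y down, z forward; pixel columns grow to the right and rows downward; lengths in m; the calibration is good to about 2 mm. A picture is of the moment at which its call begins. calibration takes no time and is no camera call.
- robot.job_done(): hands the job in, once; it reports no verdict.
The state is a dict: "time_s": time; "q": joint angles; "joint_velocities": joint speeds; "effort": joint torques, N m; "position": TCP position; "tcp_rot": TCP orientation; "wrist_force": force on the tool from outside, world axes, zero at the start; "moment": the same for the moment, N m; "finger_gap": finger opening in m.
Only numpy, scipy, OpenCV 4.12 (cv2) and the standard library are available. Lean on these libraries where they do the work, as an engineer would, in place of code of your own. Each camera call takes 0.05 s, during which the arm holds its last target.

## Working session

There is one attempt and no reset: what is moved stays moved. The work goes in short steps, Python scripts to look and compute and a tool call to move; the robot and the scene stay as the last step left them, time stands still between calls to the robot, and variables do not carry over. Pictures are saved under pics/ and viewed, and the job is handed in when it is done.

Besides the shell and the picture viewer there is one more tool, called after "Emit:" by a JSON object that holds its "api" and its "payload", one argument or row to a line. servo_tool: Moves the arm, as the interface text tells. Its arguments: {"type":"object","properties":{"steps":{"type":"array"},"squeeze":{"type":"number"}},"required":["steps"]}

```bash
mkdir -p pics
python3 - <<'E'
from bench import robot
import cv2
for n in ("scene","top"):
    im=robot.get_image(n); cv2.imwrite(f"pics/{n}0.png",im[:,:,::-1]); print(n,robot.calibration(n))
s=robot.observe(); print(s)
E
```

```text
scene {'fx': 460.1218814256577, 'fy': 460.1218814256577, 'cx': 253.01572526831788, 'cy': 194.9726518458502, 'xyz': array([-0.33239298, -0.66850061,  1.2769904 ]), 'orientation': array([ 0.82375937, -0.45404898,  0.162997  , -0.29781202])}
top {'fx': 489.02093467357906, 'fy': 489.02093467357906, 'cx': 261.5610541119902, 'cy': 194.2412096501543, 'xyz': array([ 0.18405289, -0.13589107,  1.79870168]), 'orientation': array([ 0.72863849, -0.67694234,  0.07191123, -0.07525819])}
{'time_s': 0.1, 'q': array([ 1.13701978e+00,  2.38746035e-01, -1.41424143e-02,  1.31920228e+00,
        6.97338393e-06,  1.57078624e+00]), 'joint_velocities': array([-0.0008791 , -0.00032559,  0.00160925,  0.00105726, -0.00083606,
       -0.00096122]), 'effort': array([ 1.81481726e-03, -5.39722860e+01,  3.46998310e+01,  1.34769670e-02,
        1.29579435e-04,  6.57175605e-06]), 'position': array([0.22050457, 0.47605137, 0.23073939]), 'tcp_rot': array([ 2.15186877e-01,  9.76572675e-01, -6.31289139e-04, -1.42680991e-04]), 'wrist_force': array([ 0.11915967,  0.09389613, -0.16630537]), 'moment': array([ 0.00983047, -0.00171773,  0.01228758]), 'finger_gap': 0.08558886346105567}
```

View pics/scene0.png

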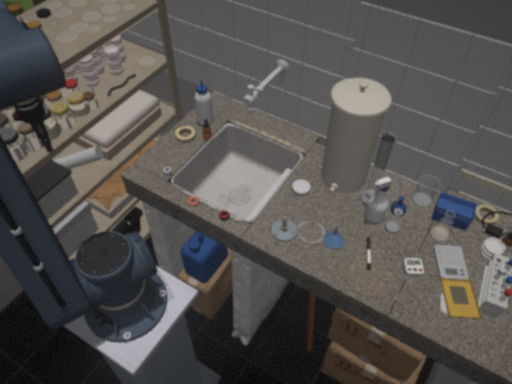

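View pics/top0.png

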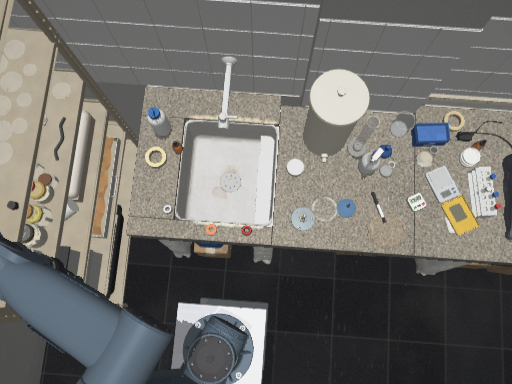

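Run:
```python
import cv2,numpy as np
t=cv2.imread("pics/top0.png"); s=cv2.imread("pics/scene0.png")
def z(im,x,y,w,h,k): return cv2.resize(im[y:y+h,x:x+w],None,fx=k,fy=k,interpolation=cv2.INTER_CUBIC)
cv2.imwrite("pics/topA.png",z(t,140,190,130,60,6))
cv2.imwrite("pics/topB.png",z(t,270,180,130,60,6))
cv2.imwrite("pics/scA.png",z(s,150,150,130,90,6))
cv2.imwrite("pics/scB.png",z(s,260,180,130,90,6))
```

```text
(no output)
```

View pics/topA.png

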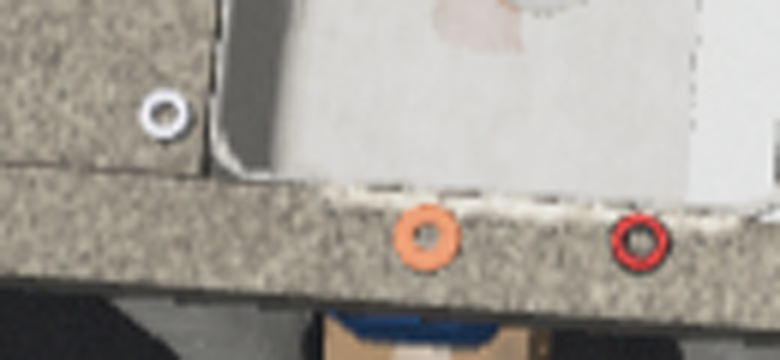

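View pics/topB.png

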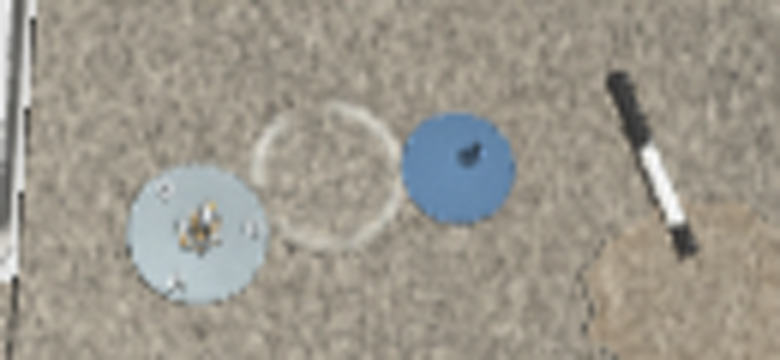

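View pics/scA.png

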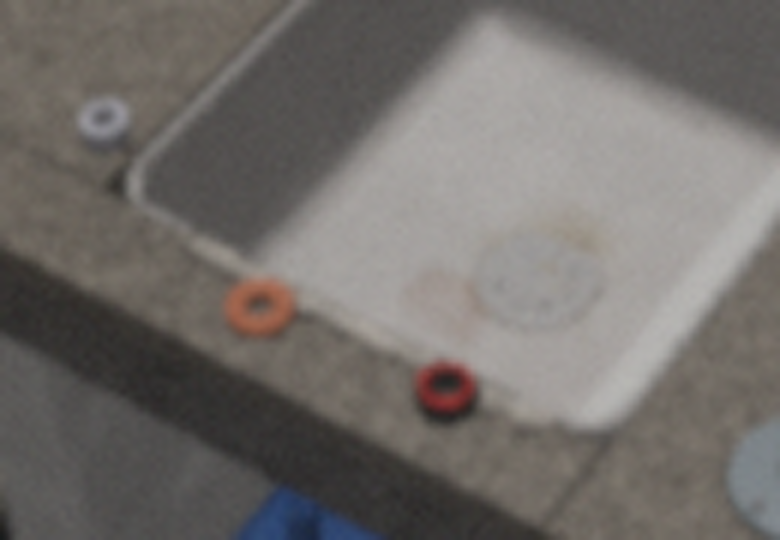

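View pics/scB.png

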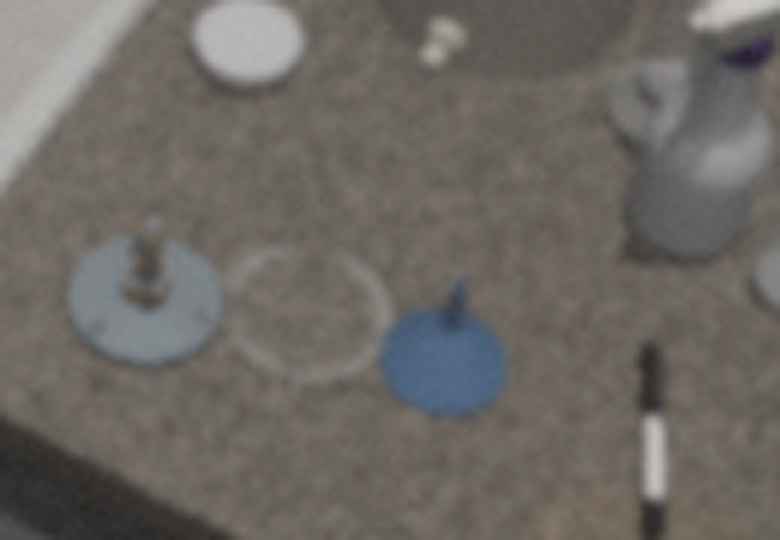

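```bash
cat > h.py <<'E'
import numpy as np,cv2
from scipy.spatial.transform import Rotation as R
from bench import robot
C={n:robot.calibration(n) for n in("scene","top")}
def ray(n,u,v):
    c=C[n]; d=np.array([(u-c['cx'])/c['fx'],(v-c['cy'])/c['fy'],1]); return c['xyz'],R.from_quat(c['orientation']).apply(d)
def plane(n,u,v,z):
    o,d=ray(n,u,v); return o+d*(z-o[2])/d[2]
def proj(n,p):
    c=C[n]; q=R.from_quat(c['orientation']).inv().apply(np.asarray(p)-c['xyz']); return c['fx']*q[0]/q[2]+c['cx'],c['fy']*q[1]/q[2]+c['cy']
def tri(a,b):
    o1,d1=ray("top",*a);o2,d2=ray("scene",*b)
    d1=d1/np.linalg.norm(d1);d2=d2/np.linalg.norm(d2)
    s,t=np.linalg.lstsq(np.c_[d1,-d2],o2-o1,rcond=None)[0]
    p,q=o1+s*d1,o2+t*d2
    return (p+q)/2,np.linalg.norm(p-q)
E
python3 - <<'E'
from h import *
I={n:cv2.imread(f"pics/{n}0.png") for n in C}
def blob(n,box,f):
    x,y,w,h=box; im=I[n][y:y+h,x:x+w].astype(int); hsv=cv2.cvtColor(I[n][y:y+h,x:x+w],cv2.COLOR_BGR2HSV).astype(int)
    m=f(im[...,0],im[...,1],im[...,2],hsv).astype(np.uint8)
    k,l,st,ce=cv2.connectedComponentsWithStats(m); 
    if k<2: print(n,'none');return
    i=1+np.argmax(st[1:,4]); c,_=max(((c,0) for c in cv2.findContours((l==i).astype(np.uint8),0,2)[0]),key=lambda t:cv2.contourArea(t[0]))
    pts=c.reshape(-1,2); hull=cv2.convexHull(c); M=cv2.moments(hull)
    e=cv2.fitEllipse(hull) if len(hull)>5 else None
    print(n,st[i],"hullc",x+M['m10']/M['m00'],y+M['m01']/M['m00'],"ell",e and (round(x+e[0][0],2),round(y+e[0][1],2),e[1],round(e[2])))
    return x+M['m10']/M['m00'],y+M['m01']/M['m00']
org=lambda b,g,r,h:(r-b>50)
red=lambda b,g,r,h:(r-g>70)
pale=lambda b,g,r,h:(b-r>12)
print("washer");a=blob("top",(200,218,22,22),org);b=blob("scene",(182,192,24,20),lambda b,g,r,h:r-b>40);print(plane("top",*a,.008),plane("scene",*b,.006),tri(a,b))
print("collar");a=blob("top",(236,220,22,22),red);b=blob("scene",(214,205,24,20),red);print(plane("top",*a,.016),plane("scene",*b,.016),tri(a,b))
br=lambda b,g,r,h:(b>150)&(b-r>8)
print("spacer");a=blob("top",(158,200,16,18),br);b=blob("scene",(158,160,18,18),lambda b,g,r,h:(b-r>8)&(b>90));print(plane("top",*a,.018),plane("scene",*b,.016),tri(a,b))
print("foot");a=blob("top",(285,200,32,38),pale);b=blob("scene",(268,215,33,30),pale);print(plane("top",*a,.01),plane("scene",*b,.01),tri(a,b))
E
```

```text
washer
top [ 5  6 12 11 93] hullc 210.5709023941068 229.02578268876613 ell (210.69, 229.07, (10.841044425964355, 11.479475975036621), 81)
scene [ 5  4 12 10 87] hullc 192.68322981366458 200.50310559006212 ell (192.79, 200.58, (9.536325454711914, 11.623987197875977), 83)
[0.41778246 0.06451026 0.008     ] [0.42189662 0.06525961 0.006     ] (array([0.41827126, 0.06337942, 0.01068262]), np.float64(0.0023609383648733866))
collar
top [ 6  6  9  9 41] hullc 246.05151515151516 229.94848484848484 ell (246.11, 229.89, (8.598888397216797, 8.967466354370117), 135)
scene [ 8 11  5  2  7] hullc 224.0 216.44444444444446 ell None
[ 0.42291665 -0.06650007  0.016     ] [ 0.41694027 -0.07398056  0.016     ] (array([ 0.42540426, -0.06640485,  0.00093428]), np.float64(0.0013554833962514698))
spacer
top none
scene noneTraceback (most recent call last):
  File "<stdin>", line 19, in <module>
TypeError: Value after * must be an iterable, not NoneType
```

Run:
```python
from h import *
I={n:cv2.imread(f"pics/{n}0.png").astype(int) for n in C}
np.set_printoptions(linewidth=200)
print(I["top"][202:217,160:175].sum(2)//3); print((I["top"][202:217,160:175,0]-I["top"][202:217,160:175,2]))
print((I["scene"][162:178,160:176,0]-I["scene"][162:178,160:176,2]))
print((I["scene"][206:224,215:234,2]-I["scene"][206:224,215:234,1]))
print((I["top"][204:234:2,288:320:2,0]-I["top"][204:234:2,288:320:2,2]))
```

```text
[[147 127 144 145 140 135 126 137 151 152 165 164 149 154 152]
 [143 138 133 138 152 145 131 134 139 152 150 148 160 162 144]
 [150 144 145 145 148 148 160 160 151 159 140 135 158 151 125]
 [150 151 139 146 150 189 216 217 214 201 162 154 146 135 117]
 [153 147 137 148 202 233 229 218 225 236 200 157 158 140 123]
 [142 138 124 156 237 193 139 102 120 220 234 128 149 145 107]
 [146 143 147 193 237 129 100 118 132 157 237 136 128 145  86]
 [154 143 147 205 237 129 124 162 144 182 236 138 104 140  79]
 [151 143 145 188 236 198 156 183 184 229 222 106  96 136  74]
 [149 149 149 155 216 234 221 219 224 228 151  93 132 136  62]
 [153 157 147 145 152 192 217 219 208 122  97 111 150 127  61]
 [159 152 140 140 128 142 112  91 105 111 119 150 144 129  63]
 [155 150 141 154 148 147 150 114 144 157 151 148 147 130  64]
 [147 144 150 172 165 161 148 144 148 151 136 141 144 119  64]
 [139 134 151 164 162 155 139 139 141 132 127 129 150  99  56]]
[[-20 -16 -19 -21 -17 -19 -16 -18 -20 -20 -21 -22 -20 -21 -20]
 [-19 -19 -18 -21 -21 -19 -19 -18 -19 -20 -21 -20 -22 -23 -20]
 [-22 -19 -20 -20 -20 -21 -1
[... 3251 characters left out ...]
  16  17  16   3 -19 -18 -17]
 [-21 -23  16  15  16  15  15   7 -15  13  17  16  16 -17 -20 -22]
 [-17 -22  17  16  15  15   8 -53   6  -8  16  15  11  -4 -18 -19]
 [-17 -19  17  18  16  16  -5 -20 -10  -1  17  13   7   8 -15 -14]
 [-20 -20  17  17  16  16 -57  -3   3  -2  16  16  16   5 -22 -16]
 [-23 -19  16  18  18  16  18  17  16  16  17  17  17 -10 -24 -19]
 [-20 -20  -6  17  17  17  16  20  18  17  17  15  14 -21 -24 -22]
 [-22 -21 -22  14  19   6   9  16  16  17  16  16 -10 -22 -22 -19]
 [-21 -21 -22 -20   9  11  12  17  17  18  11  -8 -21 -20 -20 -19]
 [-22 -23 -21 -22 -21 -18  -5   7   5  -9 -20 -19 -22 -20 -20 -23]
 [-23 -22 -20 -21 -22 -24 -22 -22 -20 -20 -20 -23 -19 -19 -21 -22]]
```

```bash
cat >> h.py <<'E'
def ell(f,box,thr,k=8):
    """f: float feature image; ellipse centre of the largest blob above thr in box x,y,w,h"""
    x,y,w,h=box
    g=cv2.resize(f[y:y+h,x:x+w].astype(np.float32),None,fx=k,fy=k,interpolation=cv2.INTER_CUBIC)
    cs=cv2.findContours((g>thr).astype(np.uint8),0,2)[0]; c=max(cs,key=cv2.contourArea)
    e=cv2.fitEllipse(cv2.convexHull(c))
    return (x+(e[0][0]+.5)/k-.5,y+(e[0][1]+.5)/k-.5),(round(e[1][0]/k,1),round(e[1][1]/k,1))
E
python3 - <<'E'
from h import *
I={n:cv2.imread(f"pics/{n}0.png").astype(float) for n in C}
BR={n:I[n][...,0]-I[n][...,2] for n in I}; RG={n:I[n][...,2]-I[n][...,1] for n in I}
def show(nm,a,b,z):
    print(nm,a,b,plane("top",*a[0],z).round(4),plane("scene",*b[0],z).round(4),[np.round(q,4) for q in tri(a[0],b[0])])
show("washer",ell(-BR["top"],(200,218,22,22),55),ell(-BR["scene"],(182,192,24,20),35),.008)
show("collar",ell(RG["top"],(236,220,22,22),50),ell(RG["scene"],(215,206,19,18),30),.016)
show("spacer",ell(I["top"].mean(2),(158,200,14,18),190),ell(BR["scene"],(158,160,16,18),-5),.018)
show("foot",ell(BR["top"],(285,200,32,38),0),ell(BR["scene"],(268,215,33,30),0),.01)
E
```

```text
washer ((210.69622802734375, 229.02931118011475), (11.4, 11.6)) ((192.7798671722412, 200.6385269165039), (10.2, 12.4)) [0.4178 0.064  0.008 ] [0.4204 0.0634 0.008 ] [array([0.4183, 0.063 , 0.0101]), np.float64(0.0023)]
collar ((246.11964893341064, 229.79817008972168), (9.4, 9.7)) ((223.72695446014404, 213.82231330871582), (8.6, 10.3)) [ 0.4235 -0.0667  0.016 ] [ 0.4257 -0.0668  0.016 ] [array([ 0.4237, -0.0674,  0.0184]), np.float64(0.0016)]
spacer ((166.7846040725708, 208.38623809814453), (7.6, 8.3)) ((167.0447597503662, 170.26947784423828), (8.7, 9.8)) [0.4811 0.2321 0.018 ] [0.4798 0.2268 0.018 ] [array([0.4832, 0.2325, 0.0113]), np.float64(0.0027)]
foot ((302.387996673584, 218.54032135009766), (23.3, 23.8)) ((283.797571182251, 229.6783332824707), (21.7, 26.2)) [ 0.4814 -0.2708  0.01  ] [ 0.482  -0.2732  0.01  ] [array([ 0.4825, -0.2718,  0.008 ]), np.float64(0.0022)]
```

```bash
cat > plan.py <<'E'
import sys,json
from h import *
def plan(x,y,z,yaw=None,n=None,g=1.0):
    """yaw: heading (deg) of tool y axis in world; tool pointing down"""
    s=robot.observe(); r=R.from_quat(s['tcp_rot']); p=s['position']; M=r.as_matrix()
    cy=np.degrees(np.arctan2(M[1,1],M[0,1]))
    d=np.array([x,y,z])-p
    if yaw is None: yaw=cy
    # target orientation: z down, y at yaw
    a=np.radians(yaw); Y=np.array([np.cos(a),np.sin(a),0]); Z=np.array([0,0,-1]); T=R.from_matrix(np.c_[np.cross(Y,Z),Y,Z])
    rv=(r.inv()*T).as_rotvec()
    N=n or max(1,int(np.ceil(max(np.linalg.norm(d)/.055,np.linalg.norm(rv)/.18))))
    print("yaw",cy.round(1),"d",d.round(4),"rv",rv.round(3),"N",N)
    cur=r
    for i in range(N):
        t=cur.inv().apply(d/N)*100
        print(json.dumps({"rot":[round(float(v),3) for v in rv/N],"translation":[round(float(v),2) for v in t],"gripper":g}))
        cur=cur*R.from_rotvec(rv/N)
def st():
    s=robot.observe(); M=R.from_quat(s['tcp_rot']).as_matrix()
    print("t",s['time_s'],"p",s['position'].round(4),"zax",M[:,2].round(4),"yaw",np.degrees(np.arctan2(M[1,1],M[0,1])).round(1),"F",s['wrist_force'].round(2),"M",s['moment'].round(3),"gap",round(s['finger_gap'],4),"q",s['q'].round(2))
if __name__=="__main__":
    st()
    if len(sys.argv)>1: plan(**eval("dict("+sys.argv[1]+")"))
E
python3 plan.py "x=.482,y=.2315,z=.08,yaw=0"
python3 - <<'E'
from h import *
for z in (.078,.067,.044,.01): print(z,proj("top",(.4815,-.2715,z)),proj("scene",(.4815,-.2715,z)))
E
```

```text
t 0.1 p [0.2205 0.4761 0.2307] zax [-6.0e-04 -1.2e-03 -1.0e+00] yaw 65.1 F [ 0.12  0.09 -0.17] M [ 0.01  -0.002  0.012] gap 0.0856 q [ 1.14  0.24 -0.01  1.32  0.    1.57]
yaw 65.1 d [ 0.2615 -0.2446 -0.1507] rv [-1.000e-03  1.000e-03  1.137e+00] N 8
{"rot": [-0.0, 0.0, 0.142], "translation": [-4.25, -1.4, 1.89], "gripper": 1.0}
{"rot": [-0.0, 0.0, 0.142], "translation": [-4.41, -0.78, 1.89], "gripper": 1.0}
{"rot": [-0.0, 0.0, 0.142], "translation": [-4.47, -0.15, 1.88], "gripper": 1.0}
{"rot": [-0.0, 0.0, 0.142], "translation": [-4.45, 0.48, 1.88], "gripper": 1.0}
{"rot": [-0.0, 0.0, 0.142], "translation": [-4.34, 1.11, 1.88], "gripper": 1.0}
{"rot": [-0.0, 0.0, 0.142], "translation": [-4.13, 1.71, 1.88], "gripper": 1.0}
{"rot": [-0.0, 0.0, 0.142], "translation": [-3.85, 2.28, 1.88], "gripper": 1.0}
{"rot": [-0.0, 0.0, 0.142], "translation": [-3.49, 2.8, 1.88], "gripper": 1.0}
0.078 (np.float64(304.2035652931891), np.float64(215.50982922992924)) (np.float64(284.3052429554312), np.float64(217.42107722204105))
0.067 (np.float64(303.9330254920793), np.float64(216.01427244314564)) (np.float64(284.1357494021471), np.float64(219.44165139230248))
0.044 (np.float64(303.377943141529), np.float64(217.0492681197992)) (np.float64(283.7874398057354), np.float64(223.59393541801842))
0.01 (np.float64(302.58267089352347), np.float64(218.53211717387606)) (np.float64(283.28712080782725), np.float64(229.55836075736823))
```

Emit:
{"api": "servo_tool", "payload": {
  "steps": [
    {"rot": [0, 0, 0.142], "translation": [-4.25, -1.4, 1.3], "gripper": 1},
    {"rot": [0, 0, 0.142], "translation": [-4.4, -0.8, 1.3], "gripper": 1},
    {"rot": [0, 0, 0.142], "translation": [-4.5, -0.15, 1.3], "gripper": 1},
    {"rot": [0, 0, 0.142], "translation": [-4.45, 0.5, 1.3], "gripper": 1},
    {"rot": [0, 0, 0.142], "translation": [-4.35, 1.1, 1.3], "gripper": 1},
    {"rot": [0, 0, 0.142], "translation": [-4.1, 1.7, 1.3], "gripper": 1},
    {"rot": [0, 0, 0.142], "translation": [-3.85, 2.3, 1.3], "gripper": 1},
    {"rot": [0, 0, 0.142], "translation": [-3.5, 2.8, 1.3], "gripper": 1}
  ]
}}

```text
time_s: 1.1
position: [0.4842, 0.2226, 0.1222]
tcp_rot: [0.717, 0.697, -0.001, -0.0]
wrist_force: [-0.1, 0.9, -0.0]
finger_gap: 0.0855
```

```bash
python3 plan.py "x=.482,y=.2315,z=.06,yaw=0"
```

```text
t 1.1 p [0.4842 0.2226 0.1222] zax [-0.002  -0.0012 -1.    ] yaw -1.7 F [-0.07  0.88 -0.04] M [ 0.07  -0.047  0.004] gap 0.0855 q [ 0.43  0.31 -0.2   1.06 -0.    2.03]
yaw -1.7 d [-0.0022  0.0089 -0.0622] rv [-0.002  0.001 -0.029] N 2
{"rot": [-0.001, 0.001, -0.014], "translation": [0.45, -0.11, 3.11], "gripper": 1.0}
{"rot": [-0.001, 0.001, -0.014], "translation": [0.45, -0.11, 3.11], "gripper": 1.0}
```

Emit:
{"api": "servo_tool", "payload": {
  "steps": [
    {"rot": [0, 0, -0.015], "translation": [0.45, -0.1, 4.5], "gripper": 1},
    {"rot": [0, 0, -0.015], "translation": [0.45, -0.1, 4.5], "gripper": 1},
    {"rot": [0, 0, 0], "translation": [0, 0, 0], "gripper": 1}
  ]
}}

```text
time_s: 1.48
position: [0.4842, 0.2282, 0.0288]
tcp_rot: [0.709, 0.705, -0.002, -0.0]
wrist_force: [-0.3, -0.4, 0.3]
finger_gap: 0.0854
```

```bash
python3 plan.py "x=.482,y=.2315,z=.006,yaw=0,n=2"
python3 - <<'E'
from h import *
for n in C: 
    im=robot.get_image(n); u,v=proj(n,(.482,.2315,.02)); u,v=int(u),int(v)
    cv2.imwrite(f"pics/sp1{n}.png",cv2.resize(im[v-40:v+40,u-50:u+50,::-1],None,fx=6,fy=6,interpolation=2))
E
```

```text
t 1.475 p [0.4842 0.2282 0.0288] zax [-0.0029 -0.0021 -1.    ] yaw -0.4 F [-0.34 -0.44  0.3 ] M [-0.037  0.024 -0.   ] gap 0.0854 q [ 0.44  0.41 -0.33  0.84 -0.    2.02]
yaw -0.4 d [-0.0022  0.0033 -0.0228] rv [-0.003  0.002 -0.006] N 2
{"rot": [-0.001, 0.001, -0.003], "translation": [0.17, -0.11, 1.14], "gripper": 1.0}
{"rot": [-0.001, 0.001, -0.003], "translation": [0.17, -0.11, 1.14], "gripper": 1.0}
```

View pics/sp1scene.png

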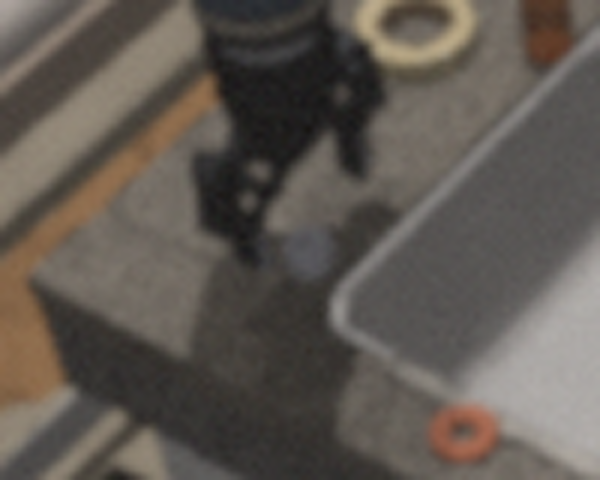

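Emit:
{"api": "servo_tool", "payload": {
  "steps": [
    {"rot": [-0.001, 0.001, 0], "translation": [0.2, -0.15, 1.2], "gripper": 1},
    {"rot": [-0.001, 0.001, 0], "translation": [0.2, -0.1, 1.2], "gripper": 1},
    {"rot": [0, 0, 0], "translation": [0, 0, 0], "gripper": 1}
  ]
}}

```text
time_s: 1.95
position: [0.4859, 0.235, 0.0102]
tcp_rot: [0.709, 0.705, 0.005, 0.002]
wrist_force: [0.1, -0.4, 0.2]
finger_gap: 0.0854
```

```bash
python3 plan.py "x=.482,y=.2315,z=.002,yaw=0,n=1"
```

```text
t 1.95 p [0.4859 0.235  0.0102] zax [ 0.0097  0.0049 -0.9999] yaw -0.3 F [ 0.07 -0.37  0.23] M [-0.028  0.023  0.032] gap 0.0854 q [ 0.45  0.42 -0.36  0.78  0.    2.03]
yaw -0.3 d [-0.0039 -0.0035 -0.0082] rv [ 0.01  -0.005 -0.006] N 1
{"rot": [0.01, -0.005, -0.006], "translation": [-0.36, -0.4, 0.81], "gripper": 1.0}
```

Emit:
{"api": "servo_tool", "payload": {
  "steps": [
    {"rot": [0.01, -0.005, -0.006], "translation": [-0.35, -0.4, 0.5], "gripper": 1},
    {"rot": [0, 0, 0], "translation": [0, 0, 0], "gripper": 1},
    {"rot": [0, 0, 0], "translation": [0, 0, 0], "gripper": 1}
  ]
}}

```text
time_s: 2.33
position: [0.482, 0.2315, 0.0054]
tcp_rot: [0.707, 0.707, -0.0, -0.0]
wrist_force: [0.6, 0.5, 0.6]
finger_gap: 0.0858
```

```bash
python3 plan.py "x=.482,y=.2315,z=.002,yaw=0,n=1"
```

```text
t 2.325 p [0.482  0.2315 0.0054] zax [-3.e-04 -1.e-04 -1.e+00] yaw 0.0 F [0.56 0.47 0.61] M [ 0.012 -0.016 -0.022] gap 0.0858 q [ 0.45  0.43 -0.36  0.78 -0.    2.02]
yaw 0.0 d [ 0.     -0.     -0.0034] rv [-0.     0.     0.001] N 1
{"rot": [-0.0, 0.0, 0.001], "translation": [-0.0, 0.0, 0.34], "gripper": 1.0}
```

Emit:
{"api": "servo_tool", "payload": {
  "steps": [
    {"rot": [0, 0, 0], "translation": [0, 0, 0.3], "gripper": 0.5},
    {"rot": [0, 0, 0], "translation": [0, 0, 0], "gripper": 0.5},
    {"rot": [0, 0, 0], "translation": [0, 0, 0], "gripper": 0.3},
    {"rot": [0, 0, 0], "translation": [0, 0, 0], "gripper": 0.2},
    {"rot": [0, 0, 0], "translation": [0, 0, 0], "gripper": 0.1},
    {"rot": [0, 0, 0], "translation": [0, 0, 0], "gripper": 0}
  ],
  "squeeze": 40
}}

```text
time_s: 3.08
position: [0.4823, 0.2316, 0.0028]
tcp_rot: [0.707, 0.707, 0.0, 0.0]
wrist_force: [0.3, -1.2, 0.2]
finger_gap: 0.0286
```

```bash
python3 plan.py
python3 - <<'E'
from h import *
for n in ["scene"]: 
    im=robot.get_image(n); u,v=proj(n,(.482,.2315,.02)); u,v=int(u),int(v)
    cv2.imwrite(f"pics/sp2{n}.png",cv2.resize(im[v-40:v+40,u-50:u+50,::-1],None,fx=6,fy=6,interpolation=2))
E
```

```text
t 3.075 p [0.4823 0.2316 0.0028] zax [ 4.e-04  2.e-04 -1.e+00] yaw 0.0 F [ 0.31 -1.21  0.18] M [0.021 0.058 0.024] gap 0.0286 q [ 0.45  0.43 -0.36  0.77 -0.    2.02]
```

View pics/sp2scene.png

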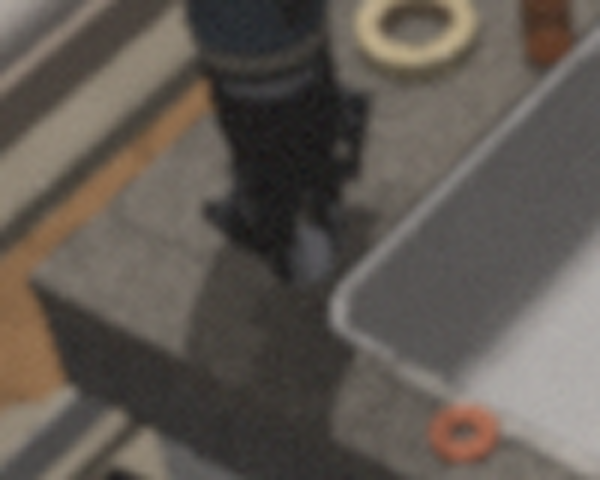

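Emit:
{"api": "servo_tool", "payload": {
  "steps": [
    {"rot": [0, 0, 0], "translation": [0, 0, -3], "gripper": 0},
    {"rot": [0, 0, 0], "translation": [-1, 0, -4.5], "gripper": 0},
    {"rot": [0, 0, 0], "translation": [-4, 0, -4], "gripper": 0},
    {"rot": [0, 0, 0], "translation": [-5.5, 0, -1], "gripper": 0},
    {"rot": [0, 0, 0], "translation": [-5.5, 0, 0], "gripper": 0},
    {"rot": [0, 0, 0], "translation": [-5.5, 0, 0], "gripper": 0},
    {"rot": [0, 0, 0], "translation": [-5.5, 0, 0], "gripper": 0},
    {"rot": [0, 0, 0], "translation": [-5.5, 0, 0], "gripper": 0},
    {"rot": [0, 0, 0], "translation": [-5.5, 0, 0], "gripper": 0},
    {"rot": [0, 0, 0], "translation": [-5.5, 0, 0], "gripper": 0}
  ]
}}

```text
time_s: 4.38
position: [0.4848, -0.2133, 0.1319]
tcp_rot: [0.704, 0.71, 0.001, 0.002]
wrist_force: [1.2, 0.8, 0.1]
finger_gap: 0.0283
```

```bash
python3 plan.py "x=.4815,y=-.2715,z=.11,yaw=0"
```

```text
t 4.375 p [ 0.4848 -0.2133  0.1319] zax [ 0.0041 -0.0011 -1.    ] yaw 0.5 F [1.17 0.78 0.07] M [ 0.01  -0.038  0.001] gap 0.0283 q [-0.41  0.3  -0.2   1.07  0.    1.15]
yaw 0.5 d [-0.0033 -0.0582 -0.0219] rv [0.004 0.001 0.008] N 2
{"rot": [0.002, 0.001, 0.004], "translation": [-2.91, -0.19, 1.1], "gripper": 1.0}
{"rot": [0.002, 0.001, 0.004], "translation": [-2.91, -0.18, 1.1], "gripper": 1.0}
```

Emit:
{"api": "servo_tool", "payload": {
  "steps": [
    {"rot": [0.002, 0, 0.004], "translation": [-2.9, -0.15, 1.0], "gripper": 0},
    {"rot": [0.002, 0, 0.004], "translation": [-2.8, -0.15, 1.0], "gripper": 0},
    {"rot": [0, 0, 0], "translation": [0, 0, 0], "gripper": 0},
    {"rot": [0, 0, 0], "translation": [0, 0, 0], "gripper": 0}
  ]
}}

```text
time_s: 4.88
position: [0.4812, -0.2761, 0.1106]
tcp_rot: [0.709, 0.705, -0.0, 0.0]
wrist_force: [-0.0, 1.0, -1.0]
finger_gap: 0.0285
```

```bash
python3 plan.py "x=.4815,y=-.2715,z=.095,yaw=0,n=1"
python3 - <<'E'
from h import *
for n in C: 
    im=robot.get_image(n); u,v=proj(n,(.4815,-.2715,.07)); u,v=int(u),int(v)
    cv2.imwrite(f"pics/ins1{n}.png",cv2.resize(im[v-30:v+30,u-40:u+40,::-1],None,fx=9,fy=9,interpolation=2))
    for z in (.107,.125): print(n,z,[(np.array(proj(n,(.4815,-.2715,z)))-[u-40,v-30])*9])
E
```

```text
t 4.875 p [ 0.4812 -0.2761  0.1106] zax [-2.0e-04 -1.1e-03 -1.0e+00] yaw -0.3 F [-0.01  1.02 -1.04] M [-0.026 -0.004 -0.01 ] gap 0.0285 q [-0.52  0.35 -0.17  1.05 -0.    1.06]
yaw -0.3 d [ 0.0003  0.0046 -0.0156] rv [-0.     0.001 -0.006] N 1
{"rot": [-0.0, 0.001, -0.006], "translation": [0.46, 0.03, 1.56], "gripper": 1.0}
scene 0.107 [array([366.8527274 , 215.84653731])]
scene 0.125 [array([369.46406806, 184.7161056 ])]
top 0.107 [array([368.39774592, 262.34626526])]
top 0.125 [array([372.58338806, 254.54179893])]
```

View pics/ins1scene.png

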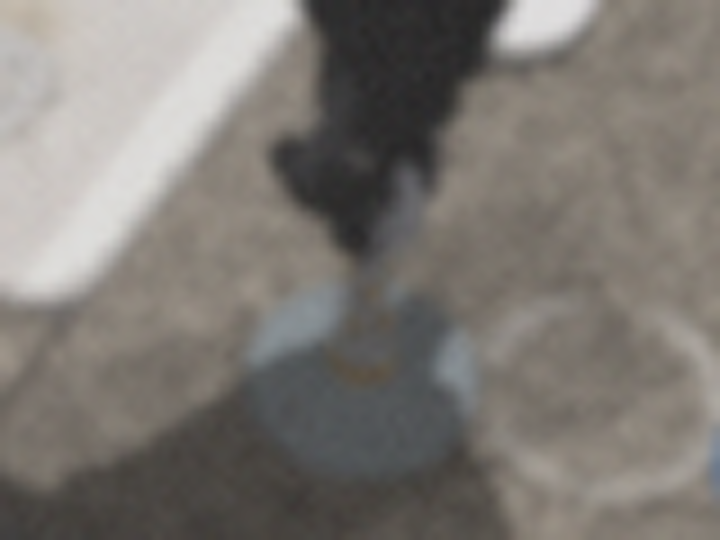

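View pics/ins1top.png

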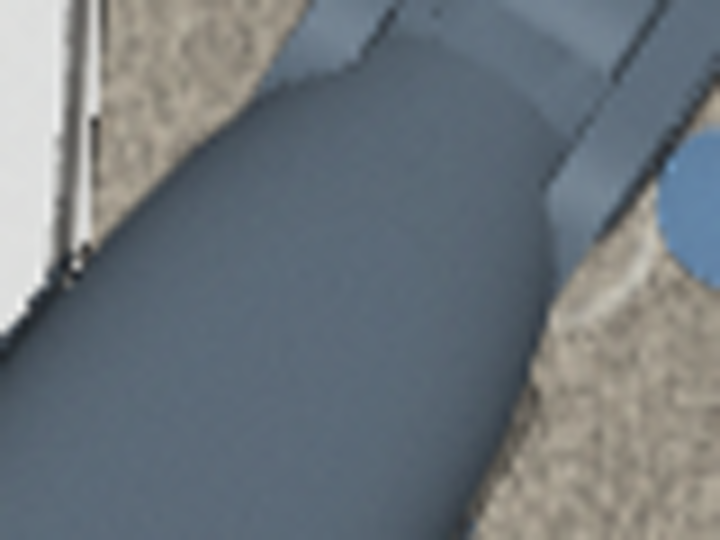

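Emit:
{"api": "servo_tool", "payload": {
  "steps": [
    {"rot": [0, 0.001, -0.006], "translation": [0.45, 0.05, 1.7], "gripper": 0},
    {"rot": [0, 0, 0], "translation": [0, 0, 0], "gripper": 0},
    {"rot": [0, 0, 0], "translation": [0, 0, 0], "gripper": 0}
  ]
}}

```text
time_s: 5.35
position: [0.4831, -0.2694, 0.0953]
tcp_rot: [0.706, 0.709, 0.0, 0.001]
wrist_force: [-0.3, 0.3, -0.9]
finger_gap: 0.0282
```

```bash
python3 plan.py "x=.4815,y=-.2715,z=.08,yaw=0,n=1"
```

```text
t 5.35 p [ 0.4831 -0.2694  0.0953] zax [ 0.0021 -0.0013 -1.    ] yaw 0.2 F [-0.26  0.26 -0.93] M [ 0.011 -0.04  -0.01 ] gap 0.0282 q [-0.51  0.36 -0.2   1.01 -0.    1.06]
yaw 0.2 d [-0.0016 -0.0021 -0.0153] rv [0.002 0.001 0.004] N 1
{"rot": [0.002, 0.001, 0.004], "translation": [-0.2, -0.16, 1.53], "gripper": 1.0}
```

Emit:
{"api": "servo_tool", "payload": {
  "steps": [
    {"rot": [0.002, 0.001, 0.004], "translation": [-0.2, -0.15, 1.0], "gripper": 0},
    {"rot": [0, 0, 0], "translation": [0, 0, 0], "gripper": 0},
    {"rot": [0, 0, 0], "translation": [0, 0, 0], "gripper": 0}
  ]
}}

```text
time_s: 5.72
position: [0.482, -0.2717, 0.0856]
tcp_rot: [0.707, 0.707, 0.0, 0.001]
wrist_force: [-0.4, -0.5, -1.4]
finger_gap: 0.0288
```

```bash
python3 plan.py "x=.4815,y=-.2715,z=.076,yaw=0,n=1"
```

```text
t 5.725 p [ 0.482  -0.2717  0.0856] zax [ 0.0012 -0.0011 -1.    ] yaw 0.0 F [-0.37 -0.54 -1.38] M [-0.01   0.023  0.015] gap 0.0288 q [-0.51  0.37 -0.21  0.99 -0.    1.06]
yaw 0.0 d [-0.0005  0.0002 -0.0096] rv [0.001 0.001 0.   ] N 1
{"rot": [0.001, 0.001, 0.0], "translation": [0.02, -0.06, 0.96], "gripper": 1.0}
```

Underside now about 83 mm; go down in small steps onto the cone.

Emit:
{"api": "servo_tool", "payload": {
  "steps": [
    {"rot": [0, 0, 0], "translation": [0, 0, 0.5], "gripper": 0},
    {"rot": [0, 0, 0], "translation": [0, 0, 0.3], "gripper": 0},
    {"rot": [0, 0, 0], "translation": [0, 0, 0], "gripper": 0}
  ]
}}

```text
time_s: 6.1
position: [0.482, -0.2719, 0.0771]
tcp_rot: [0.707, 0.707, 0.0, 0.001]
wrist_force: [0.2, 0.8, -1.0]
finger_gap: 0.0286
```

```bash
python3 plan.py "x=.4815,y=-.2715,z=.074,yaw=0,n=1"
```

```text
t 6.1 p [ 0.482  -0.2719  0.0771] zax [ 0.0013 -0.0011 -1.    ] yaw -0.0 F [ 0.24  0.75 -0.96] M [-0.038  0.055 -0.018] gap 0.0286 q [-0.51  0.38 -0.22  0.97 -0.    1.06]
yaw -0.0 d [-0.0005  0.0004 -0.0031] rv [ 0.001  0.001 -0.   ] N 1
{"rot": [0.001, 0.001, -0.0], "translation": [0.04, -0.05, 0.31], "gripper": 1.0}
```

Emit:
{"api": "servo_tool", "payload": {
  "steps": [
    {"rot": [0, 0, 0], "translation": [0, 0, 0.4], "gripper": 0},
    {"rot": [0, 0, 0], "translation": [0, 0, 0], "gripper": 0}
  ]
}}

```text
time_s: 6.35
position: [0.4835, -0.2722, 0.0736]
tcp_rot: [0.707, 0.707, 0.001, 0.002]
wrist_force: [0.4, 0.6, -0.5]
finger_gap: 0.0285
```

```bash
python3 plan.py "x=.4815,y=-.2715,z=.074,yaw=0,n=1"
```

```text
t 6.35 p [ 0.4835 -0.2722  0.0736] zax [ 0.0044 -0.0015 -1.    ] yaw 0.0 F [ 0.45  0.62 -0.48] M [ 0.109 -0.278  0.005] gap 0.0285 q [-0.51  0.38 -0.23  0.96  0.    1.06]
yaw 0.0 d [-0.002   0.0007  0.0004] rv [0.004 0.002 0.   ] N 1
{"rot": [0.004, 0.002, 0.0], "translation": [0.07, -0.2, -0.04], "gripper": 1.0}
```

Emit:
{"api": "servo_tool", "payload": {
  "steps": [
    {"rot": [0.004, 0.002, 0], "translation": [0, 0, 0.2], "gripper": 0},
    {"rot": [0, 0, 0], "translation": [0, 0, 0], "gripper": 0}
  ]
}}

```text
time_s: 6.6
position: [0.4844, -0.2723, 0.0722]
tcp_rot: [0.707, 0.707, 0.001, 0.001]
wrist_force: [1.3, 0.5, 0.1]
finger_gap: 0.0282
```

```bash
python3 plan.py
```

```text
t 6.6 p [ 0.4844 -0.2723  0.0722] zax [ 0.0019  0.     -1.    ] yaw 0.0 F [1.35 0.45 0.1 ] M [ 0.16  -0.448 -0.037] gap 0.0282 q [-0.51  0.39 -0.22  0.96  0.    1.06]
```

Emit:
{"api": "servo_tool", "payload": {
  "steps": [
    {"rot": [0, 0, 0], "translation": [0, 0, 0.3], "gripper": 0},
    {"rot": [0, 0, 0], "translation": [0, 0, 0], "gripper": 0}
  ]
}}

```text
time_s: 6.85
position: [0.4855, -0.272, 0.0698]
tcp_rot: [0.707, 0.707, 0.002, 0.001]
wrist_force: [3.8, 2.3, -4.3]
finger_gap: 0.0285
```

```bash
python3 plan.py
```

```text
t 6.85 p [ 0.4855 -0.272   0.0698] zax [ 4.4e-03  8.0e-04 -1.0e+00] yaw 0.1 F [ 3.84  2.28 -4.29] M [ 0.492 -0.741  0.053] gap 0.0285 q [-0.51  0.39 -0.23  0.95  0.    1.06]
```

Emit:
{"api": "servo_tool", "payload": {
  "steps": [
    {"rot": [0, 0, 0], "translation": [0.1, 0.2, 0], "gripper": 0},
    {"rot": [0, 0, 0], "translation": [0, 0, 0], "gripper": 0}
  ]
}}

```text
time_s: 7.1
position: [0.4862, -0.2713, 0.0695]
tcp_rot: [0.707, 0.707, 0.0, 0.001]
wrist_force: [0.2, -0.6, 2.8]
finger_gap: 0.0285
```

```bash
python3 plan.py
python3 - <<'E'
from h import *
for n in ["scene"]: 
    im=robot.get_image(n); u,v=proj(n,(.4815,-.2715,.07)); u,v=int(u),int(v)
    cv2.imwrite(f"pics/ins2{n}.png",cv2.resize(im[v-30:v+30,u-40:u+40,::-1],None,fx=9,fy=9,interpolation=2))
E
```

```text
t 7.1 p [ 0.4862 -0.2713  0.0695] zax [ 1.4e-03 -2.0e-04 -1.0e+00] yaw 0.0 F [ 0.19 -0.6   2.76] M [ 0.001 -0.193 -0.006] gap 0.0285 q [-0.51  0.39 -0.23  0.95  0.    1.06]
```

View pics/ins2scene.png

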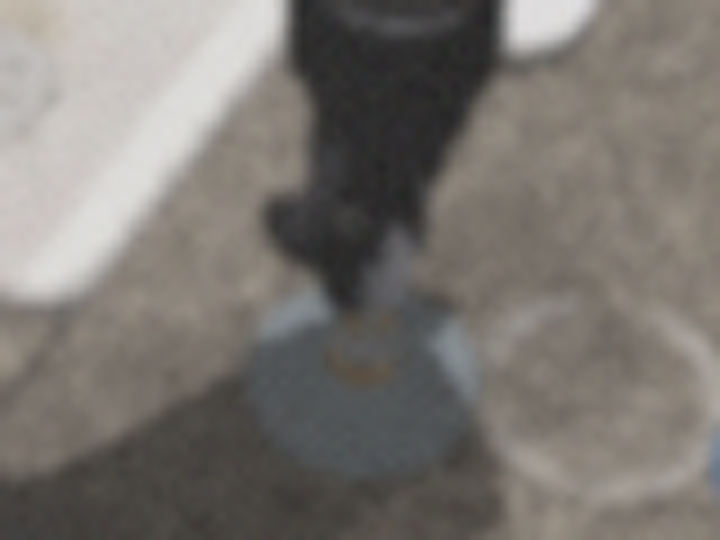

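Emit:
{"api": "servo_tool", "payload": {
  "steps": [
    {"rot": [0, 0, 0], "translation": [0, 0, 0.3], "gripper": 0},
    {"rot": [0, 0, 0], "translation": [0, 0, 0.3], "gripper": 0}
  ],
  "squeeze": 70
}}

```text
time_s: 7.4
position: [0.4862, -0.2716, 0.0644]
tcp_rot: [0.707, 0.707, 0.0, 0.001]
wrist_force: [-3.2, 0.9, 8.3]
finger_gap: 0.0273
```

```bash
python3 plan.py
```

```text
t 7.4 p [ 0.4862 -0.2716  0.0644] zax [ 0.0022 -0.0011 -1.    ] yaw 0.0 F [-3.21  0.94  8.28] M [ 0.254  0.517 -0.005] gap 0.0273 q [-0.51  0.4  -0.23  0.94  0.    1.06]
```

Emit:
{"api": "servo_tool", "payload": {
  "steps": [
    {"rot": [0, 0, 0], "translation": [0, 0, 0.4], "gripper": 0},
    {"rot": [0, 0, 0], "translation": [0, 0, 0.4], "gripper": 0}
  ]
}}

```text
time_s: 7.65
position: [0.4862, -0.2717, 0.0575]
tcp_rot: [0.707, 0.707, 0.001, 0.002]
wrist_force: [-1.4, 2.2, 8.6]
finger_gap: 0.0276
```

```bash
python3 plan.py
```

```text
t 7.65 p [ 0.4862 -0.2717  0.0575] zax [ 0.0032 -0.0014 -1.    ] yaw -0.0 F [-1.43  2.19  8.63] M [0.248 0.509 0.022] gap 0.0276 q [-0.51  0.4  -0.24  0.92  0.    1.06]
```

Emit:
{"api": "servo_tool", "payload": {
  "steps": [
    {"rot": [0, 0, 0], "translation": [0, 0, 0.35], "gripper": 0},
    {"rot": [0, 0, 0], "translation": [0, 0, 0.35], "gripper": 0}
  ]
}}

```text
time_s: 7.9
position: [0.4861, -0.2716, 0.0508]
tcp_rot: [0.707, 0.707, 0.001, 0.002]
wrist_force: [0.1, 0.4, -0.2]
finger_gap: 0.0275
```

```bash
python3 plan.py
```

```text
t 7.9 p [ 0.4861 -0.2716  0.0508] zax [ 0.0037 -0.0013 -1.    ] yaw -0.0 F [ 0.12  0.38 -0.23] M [ 0.046  0.03  -0.012] gap 0.0275 q [-0.51  0.41 -0.25  0.9   0.    1.06]
```

Emit:
{"api": "servo_tool", "payload": {
  "steps": [
    {"rot": [0, 0, 0], "translation": [0, 0, 0.3], "gripper": 0},
    {"rot": [0, 0, 0], "translation": [0, 0, 0.2], "gripper": 0}
  ]
}}

```text
time_s: 8.15
position: [0.4861, -0.2715, 0.0453]
tcp_rot: [0.707, 0.707, 0.001, 0.002]
wrist_force: [-0.4, -0.2, 1.7]
finger_gap: 0.0276
```

```bash
python3 plan.py
```

```text
t 8.15 p [ 0.4861 -0.2715  0.0453] zax [ 0.0035 -0.0012 -1.    ] yaw -0.0 F [-0.4  -0.22  1.75] M [-0.027  0.15   0.026] gap 0.0276 q [-0.51  0.41 -0.26  0.89  0.    1.06]
```

Emit:
{"api": "servo_tool", "payload": {
  "steps": [
    {"rot": [0, 0, 0], "translation": [0, 0, 0.2], "gripper": 0},
    {"rot": [0, 0, 0], "translation": [0, 0, 0], "gripper": 0}
  ]
}}

```text
time_s: 8.4
position: [0.486, -0.2715, 0.0428]
tcp_rot: [0.707, 0.707, 0.001, 0.001]
wrist_force: [1.0, 0.1, -2.1]
finger_gap: 0.0277
```

```bash
python3 plan.py
```

```text
t 8.4 p [ 0.486  -0.2715  0.0428] zax [ 3.1e-03 -9.0e-04 -1.0e+00] yaw -0.0 F [ 1.01  0.07 -2.1 ] M [-0.116 -0.094  0.013] gap 0.0277 q [-0.51  0.42 -0.26  0.89  0.    1.06]
```

Emit:
{"api": "servo_tool", "payload": {
  "steps": [
    {"rot": [0, 0, 0], "translation": [0, 0, 0.15], "gripper": 0},
    {"rot": [0, 0, 0], "translation": [0, 0, 0], "gripper": 0}
  ]
}}

```text
time_s: 8.65
position: [0.486, -0.2715, 0.041]
tcp_rot: [0.707, 0.707, 0.001, 0.001]
wrist_force: [0.6, -0.7, -2.6]
finger_gap: 0.0276
```

```bash
python3 plan.py
```

```text
t 8.65 p [ 0.486  -0.2715  0.041 ] zax [ 2.9e-03 -8.0e-04 -1.0e+00] yaw -0.0 F [ 0.58 -0.69 -2.61] M [-0.126 -0.166  0.026] gap 0.0276 q [-0.51  0.42 -0.27  0.88  0.    1.06]
```

Emit:
{"api": "servo_tool", "payload": {
  "steps": [
    {"rot": [0, 0, 0], "translation": [0, 0, 0.15], "gripper": 0},
    {"rot": [0, 0, 0], "translation": [0, 0, 0], "gripper": 0}
  ]
}}

```text
time_s: 8.9
position: [0.486, -0.2715, 0.0394]
tcp_rot: [0.707, 0.707, 0.001, 0.001]
wrist_force: [-0.4, 0.3, -2.0]
finger_gap: 0.0274
```

```bash
python3 plan.py
```

```text
t 8.9 p [ 0.486  -0.2715  0.0394] zax [ 2.9e-03 -8.0e-04 -1.0e+00] yaw -0.0 F [-0.37  0.3  -2.01] M [-0.147 -0.076  0.011] gap 0.0274 q [-0.51  0.42 -0.27  0.88  0.    1.06]
```

Emit:
{"api": "servo_tool", "payload": {
  "steps": [
    {"rot": [0, 0, 0], "translation": [0, 0, 0.15], "gripper": 0},
    {"rot": [0, 0, 0], "translation": [0, 0, 0], "gripper": 0}
  ]
}}

```text
time_s: 9.15
position: [0.486, -0.2715, 0.0378]
tcp_rot: [0.707, 0.707, 0.001, 0.001]
wrist_force: [-0.1, -0.8, -2.5]
finger_gap: 0.0276
```

```bash
python3 plan.py
```

```text
t 9.15 p [ 0.486  -0.2715  0.0378] zax [ 2.9e-03 -8.0e-04 -1.0e+00] yaw -0.0 F [-0.08 -0.8  -2.54] M [-0.098 -0.091  0.017] gap 0.0276 q [-0.51  0.42 -0.27  0.87  0.    1.06]
```

Emit:
{"api": "servo_tool", "payload": {
  "steps": [
    {"rot": [0, 0, 0], "translation": [0, 0, 0.15], "gripper": 0},
    {"rot": [0, 0, 0], "translation": [0, 0, 0], "gripper": 0}
  ]
}}

```text
time_s: 9.4
position: [0.486, -0.2715, 0.0362]
tcp_rot: [0.707, 0.707, 0.001, 0.001]
wrist_force: [0.6, 0.1, -2.8]
finger_gap: 0.0275
```

```bash
python3 plan.py
```

```text
t 9.4 p [ 0.486  -0.2715  0.0362] zax [ 2.9e-03 -8.0e-04 -1.0e+00] yaw -0.0 F [ 0.56  0.13 -2.78] M [-0.159 -0.087 -0.017] gap 0.0275 q [-0.51  0.42 -0.27  0.87  0.    1.06]
```

Emit:
{"api": "servo_tool", "payload": {
  "steps": [
    {"rot": [0, 0, 0], "translation": [0, 0, 0.15], "gripper": 0},
    {"rot": [0, 0, 0], "translation": [0, 0, 0], "gripper": 0}
  ]
}}

```text
time_s: 9.65
position: [0.486, -0.2715, 0.0346]
tcp_rot: [0.707, 0.707, 0.001, 0.001]
wrist_force: [0.9, -0.3, -3.3]
finger_gap: 0.0278
```

```bash
python3 plan.py
```

```text
t 9.65 p [ 0.486  -0.2715  0.0346] zax [ 2.9e-03 -7.0e-04 -1.0e+00] yaw -0.0 F [ 0.87 -0.28 -3.31] M [-0.075 -0.086 -0.025] gap 0.0278 q [-0.51  0.43 -0.27  0.87  0.    1.06]
```

Emit:
{"api": "servo_tool", "payload": {
  "steps": [
    {"rot": [0, 0, 0], "translation": [0, 0, 0.15], "gripper": 0},
    {"rot": [0, 0, 0], "translation": [0, 0, 0], "gripper": 0}
  ]
}}

```text
time_s: 9.9
position: [0.486, -0.2715, 0.033]
tcp_rot: [0.707, 0.707, 0.001, 0.001]
wrist_force: [0.8, -0.9, -2.5]
finger_gap: 0.0277
```

```bash
python3 plan.py
```

```text
t 9.9 p [ 0.486  -0.2715  0.033 ] zax [ 3.e-03 -8.e-04 -1.e+00] yaw -0.0 F [ 0.83 -0.9  -2.52] M [-0.064 -0.064 -0.024] gap 0.0277 q [-0.51  0.43 -0.28  0.86  0.    1.06]
```

Emit:
{"api": "servo_tool", "payload": {
  "steps": [
    {"rot": [0, 0, 0], "translation": [0, 0, 0.15], "gripper": 0},
    {"rot": [0, 0, 0], "translation": [0, 0, 0], "gripper": 0}
  ]
}}

```text
time_s: 10.15
position: [0.486, -0.2715, 0.0317]
tcp_rot: [0.707, 0.707, 0.001, 0.001]
wrist_force: [-0.8, 0.5, 1.1]
finger_gap: 0.0277
```

```bash
python3 plan.py
```

```text
t 10.15 p [ 0.486  -0.2715  0.0317] zax [ 3.1e-03 -9.0e-04 -1.0e+00] yaw -0.0 F [-0.76  0.53  1.14] M [-0.003  0.083 -0.041] gap 0.0277 q [-0.51  0.43 -0.28  0.86  0.    1.06]
```

Emit:
{"api": "servo_tool", "payload": {
  "steps": [
    {"rot": [0, 0, 0], "translation": [0, 0, 0.15], "gripper": 0},
    {"rot": [0, 0, 0], "translation": [0, 0, 0], "gripper": 0}
  ]
}}

```text
time_s: 10.4
position: [0.4861, -0.2715, 0.0307]
tcp_rot: [0.707, 0.707, 0.001, 0.002]
wrist_force: [-0.9, 0.0, 2.9]
finger_gap: 0.0276
```

```bash
python3 plan.py
```

```text
t 10.4 p [ 0.4861 -0.2715  0.0307] zax [ 0.0035 -0.0011 -1.    ] yaw -0.0 F [-0.89  0.    2.9 ] M [ 0.077  0.204 -0.06 ] gap 0.0276 q [-0.51  0.43 -0.28  0.86  0.    1.06]
```

Emit:
{"api": "servo_tool", "payload": {
  "steps": [
    {"rot": [0, 0, 0], "translation": [0, 0, 0.15], "gripper": 0},
    {"rot": [0, 0, 0], "translation": [0, 0, 0], "gripper": 0}
  ]
}}

```text
time_s: 10.65
position: [0.4861, -0.2715, 0.03]
tcp_rot: [0.707, 0.707, 0.001, 0.002]
wrist_force: [-1.7, 1.4, 4.5]
finger_gap: 0.0275
```

```bash
python3 plan.py
```

```text
t 10.65 p [ 0.4861 -0.2715  0.03  ] zax [ 0.004  -0.0014 -1.    ] yaw -0.0 F [-1.72  1.38  4.51] M [ 0.13   0.371 -0.049] gap 0.0275 q [-0.51  0.43 -0.28  0.85  0.    1.06]
```

Emit:
{"api": "servo_tool", "payload": {
  "steps": [
    {"rot": [0, 0, 0], "translation": [0, 0, 0.2], "gripper": 0},
    {"rot": [0, 0, 0], "translation": [0, 0, 0], "gripper": 0},
    {"rot": [0, 0, 0], "translation": [0, 0, 0], "gripper": 0}
  ]
}}

```text
time_s: 11.02
position: [0.4861, -0.2715, 0.0293]
tcp_rot: [0.707, 0.707, 0.001, 0.002]
wrist_force: [-1.3, 0.4, 6.9]
finger_gap: 0.0274
```

```bash
python3 plan.py
```

```text
t 11.025 p [ 0.4861 -0.2715  0.0293] zax [ 0.0048 -0.0019 -1.    ] yaw -0.0 F [-1.31  0.45  6.92] M [ 0.199  0.455 -0.061] gap 0.0274 q [-0.51  0.43 -0.28  0.85  0.    1.06]
```

Emit:
{"api": "servo_tool", "payload": {
  "steps": [
    {"rot": [0, 0, 0], "translation": [0, 0, 0], "gripper": 0.7},
    {"rot": [0, 0, 0], "translation": [0, 0, 0], "gripper": 0.7},
    {"rot": [0, 0, 0], "translation": [0, 0, 0], "gripper": 0.7},
    {"rot": [0, 0, 0], "translation": [0, 0, -3], "gripper": 0.7},
    {"rot": [0, 0, 0], "translation": [0, 0, -6], "gripper": 0.7},
    {"rot": [0, 0, 0], "translation": [0, 0, 0], "gripper": 0.8}
  ]
}}

```text
time_s: 11.78
position: [0.4852, -0.2711, 0.1203]
tcp_rot: [0.707, 0.707, 0.001, 0.001]
wrist_force: [0.6, -0.2, -0.5]
finger_gap: 0.0685
```

```bash
python3 plan.py "x=.418,y=.064,z=.1,yaw=90";  python3 - <<'E'
from h import *
for n in ["scene"]: 
    im=robot.get_image(n); u,v=proj(n,(.4815,-.2715,.05)); u,v=int(u),int(v)
    cv2.imwrite(f"pics/rel1{n}.png",cv2.resize(im[v-30:v+30,u-40:u+40,::-1],None,fx=9,fy=9,interpolation=2))
E
```

```text
t 11.775 p [ 0.4852 -0.2711  0.1203] zax [ 2.6e-03 -5.0e-04 -1.0e+00] yaw -0.0 F [ 0.59 -0.22 -0.47] M [-0.07   0.017 -0.056] gap 0.0685 q [-0.51  0.35 -0.15  1.07  0.    1.06]
yaw -0.0 d [-0.0672  0.3351 -0.0203] rv [ 0.002  0.002 -1.571] N 9
{"rot": [0.0, 0.0, -0.175], "translation": [3.72, -0.75, 0.22], "gripper": 1.0}
{"rot": [0.0, 0.0, -0.175], "translation": [3.8, -0.09, 0.22], "gripper": 1.0}
{"rot": [0.0, 0.0, -0.175], "translation": [3.75, 0.57, 0.22], "gripper": 1.0}
{"rot": [0.0, 0.0, -0.175], "translation": [3.6, 1.21, 0.23], "gripper": 1.0}
{"rot": [0.0, 0.0, -0.175], "translation": [3.33, 1.82, 0.23], "gripper": 1.0}
{"rot": [0.0, 0.0, -0.175], "translation": [2.97, 2.37, 0.23], "gripper": 1.0}
{"rot": [0.0, 0.0, -0.175], "translation": [2.51, 2.85, 0.23], "gripper": 1.0}
{"rot": [0.0, 0.0, -0.175], "translation": [1.98, 3.24, 0.23], "gripper": 1.0}
{"rot": [0.0, 0.0, -0.175], "translation": [1.38, 3.54, 0.23], "gripper": 1.0}
```

View pics/rel1scene.png

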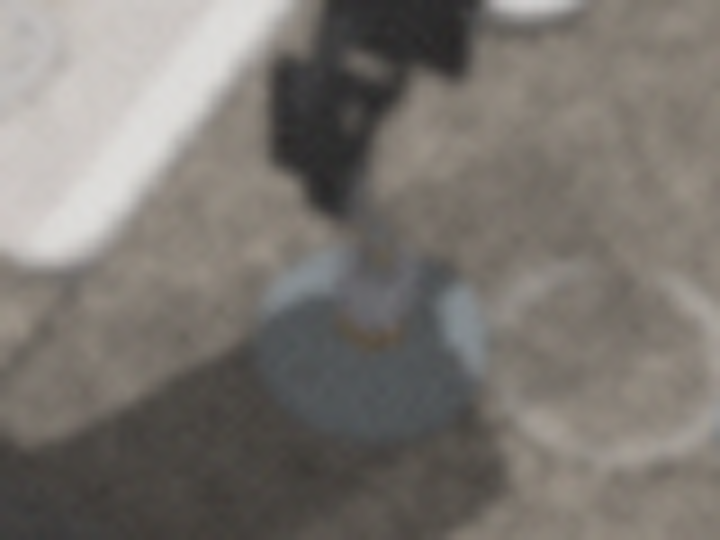

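Emit:
{"api": "servo_tool", "payload": {
  "steps": [
    {"rot": [0, 0, -0.175], "translation": [3.7, -0.75, -0.2], "gripper": 1},
    {"rot": [0, 0, -0.175], "translation": [3.8, -0.1, 0], "gripper": 1},
    {"rot": [0, 0, -0.175], "translation": [3.75, 0.55, 0], "gripper": 1},
    {"rot": [0, 0, -0.175], "translation": [3.6, 1.2, 0], "gripper": 1},
    {"rot": [0, 0, -0.175], "translation": [3.35, 1.8, 0.4], "gripper": 1},
    {"rot": [0, 0, -0.175], "translation": [2.95, 2.35, 0.5], "gripper": 1},
    {"rot": [0, 0, -0.175], "translation": [2.5, 2.85, 0.5], "gripper": 1},
    {"rot": [0, 0, -0.175], "translation": [2, 3.25, 0.5], "gripper": 1},
    {"rot": [0, 0, -0.17], "translation": [1.4, 3.5, 0.5], "gripper": 1},
    {"rot": [0, 0, 0], "translation": [0, 0, 0], "gripper": 1}
  ]
}}

```text
time_s: 13.08
position: [0.3982, 0.0722, 0.0855]
tcp_rot: [-0.025, 1.0, 0.002, -0.009]
wrist_force: [0.4, -0.1, 0.0]
finger_gap: 0.0852
```

```bash
python3 plan.py "x=.4195,y=.064,z=.04,yaw=90"
```

```text
t 13.075 p [0.3982 0.0722 0.0855] zax [-0.0174  0.0034 -0.9998] yaw 92.8 F [ 0.45 -0.12  0.03] M [-0.022  0.011  0.001] gap 0.0852 q [ 0.17  0.15 -0.52  0.91  0.01  0.12]
yaw 92.8 d [ 0.0213 -0.0082 -0.0455] rv [ 0.004 -0.017  0.05 ] N 1
{"rot": [0.004, -0.017, 0.05], "translation": [-2.16, -0.95, 4.51], "gripper": 1.0}
```

Emit:
{"api": "servo_tool", "payload": {
  "steps": [
    {"rot": [0.004, -0.017, 0.05], "translation": [-2.15, -0.95, 4.5], "gripper": 1},
    {"rot": [0, 0, 0], "translation": [0, 0, 0], "gripper": 1},
    {"rot": [0, 0, 0], "translation": [0, 0, 0], "gripper": 1}
  ]
}}

```text
time_s: 13.45
position: [0.4189, 0.063, 0.0388]
tcp_rot: [0.002, 1.0, -0.0, -0.001]
wrist_force: [0.4, 0.1, -0.3]
finger_gap: 0.0857
```

```bash
python3 plan.py "x=.4195,y=.064,z=.005,yaw=90,n=2"
python3 - <<'E'
from h import *
for n in C: 
    im=robot.get_image(n); u,v=proj(n,(.4195,.064,.01)); u,v=int(u),int(v)
    cv2.imwrite(f"pics/wa1{n}.png",cv2.resize(im[v-30:v+30,u-40:u+40,::-1],None,fx=9,fy=9,interpolation=2))
E
```

```text
t 13.45 p [0.4189 0.063  0.0388] zax [-2.1e-03 -9.0e-04 -1.0e+00] yaw 89.8 F [ 0.37  0.08 -0.27] M [-0.045 -0.023 -0.033] gap 0.0857 q [ 0.15  0.23 -0.57  0.77 -0.    0.15]
yaw 89.8 d [ 0.0006  0.001  -0.0338] rv [-0.001 -0.002 -0.004] N 2
{"rot": [-0.0, -0.001, -0.002], "translation": [-0.03, 0.05, 1.69], "gripper": 1.0}
{"rot": [-0.0, -0.001, -0.002], "translation": [-0.03, 0.05, 1.69], "gripper": 1.0}
```

View pics/wa1scene.png

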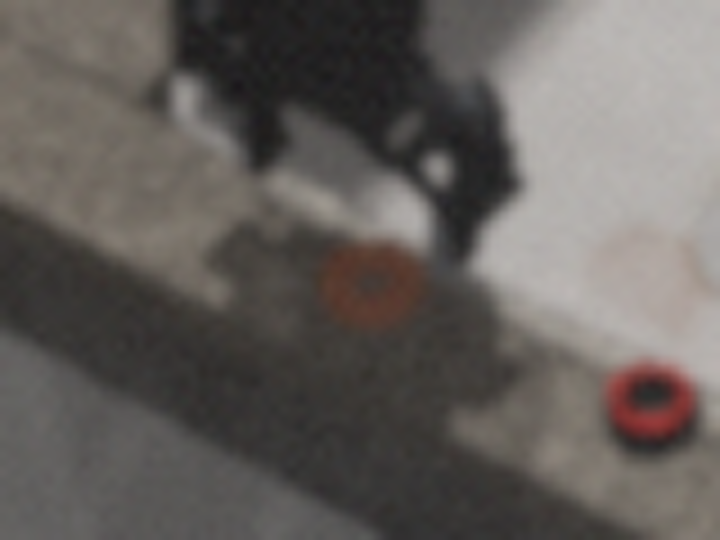

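Emit:
{"api": "servo_tool", "payload": {
  "steps": [
    {"rot": [0, -0.001, -0.003], "translation": [-0.05, 0.05, 1.7], "gripper": 1},
    {"rot": [0, -0.001, 0], "translation": [0, 0.05, 1.4], "gripper": 0.8},
    {"rot": [0, 0, 0], "translation": [0, 0, 0], "gripper": 0.7},
    {"rot": [0, 0, 0], "translation": [0, 0, 0], "gripper": 0.65}
  ]
}}

```text
time_s: 14.05
position: [0.4216, 0.0641, 0.0116]
tcp_rot: [0.001, 1.0, 0.0, 0.003]
wrist_force: [0.3, 0.5, -0.3]
finger_gap: 0.0555
```

```bash
python3 plan.py "x=.4195,y=.064,z=-.001,yaw=90,n=1"
```

```text
t 14.05 p [0.4216 0.0641 0.0116] zax [ 6.9e-03  4.0e-04 -1.0e+00] yaw 89.9 F [ 0.27  0.46 -0.28] M [-0.009  0.06   0.004] gap 0.0555 q [ 0.15  0.27 -0.61  0.68 -0.    0.15]
yaw 89.9 d [-0.0021 -0.0001 -0.0126] rv [ 0.     0.007 -0.001] N 1
{"rot": [0.0, 0.007, -0.001], "translation": [0.22, -0.01, 1.26], "gripper": 1.0}
```

Emit:
{"api": "servo_tool", "payload": {
  "steps": [
    {"rot": [0, 0.007, 0], "translation": [0.2, 0, 1.2], "gripper": 0.65},
    {"rot": [0, 0, 0], "translation": [0, 0, 0], "gripper": 0.65},
    {"rot": [0, 0, 0], "translation": [0, 0, 0], "gripper": 0.65}
  ]
}}

```text
time_s: 14.42
position: [0.4203, 0.0642, -0.0001]
tcp_rot: [0.001, 1.0, 0.0, 0.001]
wrist_force: [-0.1, 0.5, 0.5]
finger_gap: 0.0556
```

```bash
python3 plan.py "x=.4195,y=.064,z=-.001,yaw=90,n=1"
```

```text
t 14.425 p [ 4.203e-01  6.420e-02 -1.000e-04] zax [ 1.1e-03  6.0e-04 -1.0e+00] yaw 89.9 F [-0.07  0.52  0.47] M [ 0.01  -0.06  -0.021] gap 0.0556 q [ 0.15  0.29 -0.63  0.66  0.    0.15]
yaw 89.9 d [-0.0008 -0.0002 -0.0009] rv [ 0.001  0.001 -0.001] N 1
{"rot": [0.001, 0.001, -0.001], "translation": [0.08, -0.02, 0.09], "gripper": 1.0}
```

Emit:
{"api": "servo_tool", "payload": {
  "steps": [
    {"rot": [0, 0, 0], "translation": [0.05, 0, 0.1], "gripper": 0.55},
    {"rot": [0, 0, 0], "translation": [0, 0, 0], "gripper": 0.45},
    {"rot": [0, 0, 0], "translation": [0, 0, 0], "gripper": 0.35},
    {"rot": [0, 0, 0], "translation": [0, 0, 0], "gripper": 0.2},
    {"rot": [0, 0, 0], "translation": [0, 0, 0], "gripper": 0.1},
    {"rot": [0, 0, 0], "translation": [0, 0, 0], "gripper": 0}
  ],
  "squeeze": 50
}}

```text
time_s: 15.18
position: [0.4197, 0.0642, -0.0006]
tcp_rot: [0.001, 1.0, 0.0, 0.001]
wrist_force: [-0.1, 0.3, 1.0]
finger_gap: 0.0393
```

```bash
python3 plan.py
```

```text
t 15.175 p [ 0.4197  0.0642 -0.0006] zax [ 1.3e-03  6.0e-04 -1.0e+00] yaw 89.9 F [-0.08  0.26  0.97] M [ 0.009  0.046 -0.072] gap 0.0393 q [ 0.15  0.29 -0.63  0.65  0.    0.15]
```

Emit:
{"api": "servo_tool", "payload": {
  "steps": [
    {"rot": [0, 0, 0], "translation": [0, 0, -2], "gripper": 0},
    {"rot": [0, 0, 0], "translation": [0, 0, -4], "gripper": 0},
    {"rot": [0, 0, 0], "translation": [0, 0, -6], "gripper": 0},
    {"rot": [0, 0, 0], "translation": [0, 0, 0], "gripper": 0}
  ]
}}

```text
time_s: 15.68
position: [0.4189, 0.064, 0.1221]
tcp_rot: [0.001, 1.0, 0.0, -0.001]
wrist_force: [-0.2, 0.4, -1.2]
finger_gap: 0.0393
```

```bash
python3 plan.py "x=.486,y=-.2715,z=.115,yaw=90";  python3 - <<'E'
from h import *
for n in ["scene"]: 
    im=robot.get_image(n); u,v=proj(n,(.4195,.064,.11)); u,v=int(u),int(v)
    cv2.imwrite(f"pics/wa2{n}.png",cv2.resize(im[v-30:v+30,u-40:u+40,::-1],None,fx=9,fy=9,interpolation=2))
E
```

```text
t 15.675 p [0.4189 0.064  0.1221] zax [-1.2e-03  2.0e-04 -1.0e+00] yaw 89.9 F [-0.24  0.39 -1.18] M [-0.034 -0.004 -0.041] gap 0.0393 q [ 0.15  0.14 -0.44  1.    0.    0.15]
yaw 89.9 d [ 0.0671 -0.3355 -0.0071] rv [ 0.    -0.001 -0.001] N 7
{"rot": [0.0, -0.0, -0.0], "translation": [-0.96, -4.79, 0.1], "gripper": 1.0}
{"rot": [0.0, -0.0, -0.0], "translation": [-0.96, -4.79, 0.1], "gripper": 1.0}
{"rot": [0.0, -0.0, -0.0], "translation": [-0.96, -4.79, 0.1], "gripper": 1.0}
{"rot": [0.0, -0.0, -0.0], "translation": [-0.96, -4.79, 0.1], "gripper": 1.0}
{"rot": [0.0, -0.0, -0.0], "translation": [-0.96, -4.79, 0.1], "gripper": 1.0}
{"rot": [0.0, -0.0, -0.0], "translation": [-0.96, -4.79, 0.1], "gripper": 1.0}
{"rot": [0.0, -0.0, -0.0], "translation": [-0.96, -4.79, 0.1], "gripper": 1.0}
```

View pics/wa2scene.png

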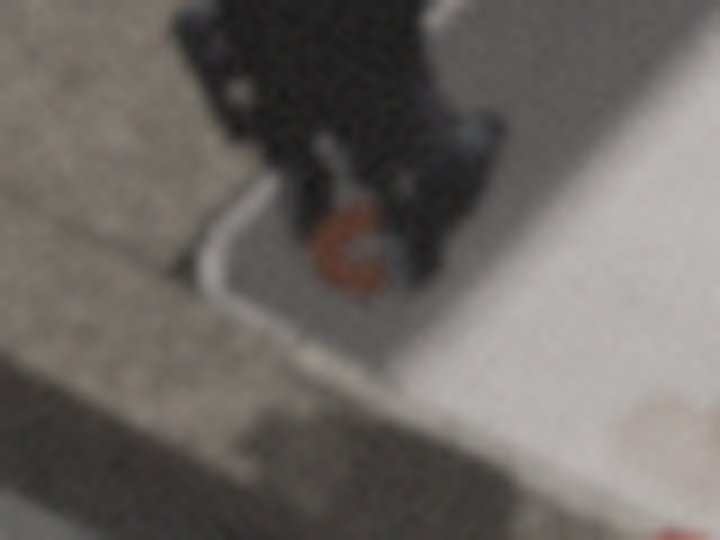

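Run:
```python
from h import *
u0,v0=[int(a) for a in proj("scene",(.4195,.064,.11))]
for x in (.414,.4189,.424): print(x,(np.array(proj("scene",(x,.064,.1307)))-[u0-40,v0-30]+.5)*9)
```

```text
0.414 [352.90177316 253.73777589]
0.4189 [360.96364399 245.40069219]
0.424 [369.32521697 236.75367521]
```

Emit:
{"api": "servo_tool", "payload": {
  "steps": [
    {"rot": [0, 0, 0], "translation": [-0.95, -4.8, 0], "gripper": 0},
    {"rot": [0, 0, 0], "translation": [-0.95, -4.8, 0], "gripper": 0},
    {"rot": [0, 0, 0], "translation": [-0.95, -4.8, 0], "gripper": 0},
    {"rot": [0, 0, 0], "translation": [-0.95, -4.8, 0], "gripper": 0},
    {"rot": [0, 0, 0], "translation": [-0.95, -4.8, 0], "gripper": 0},
    {"rot": [0, 0, 0], "translation": [-0.95, -4.8, 0], "gripper": 0},
    {"rot": [0, 0, 0], "translation": [-0.95, -4.5, 0], "gripper": 0},
    {"rot": [0, 0, 0], "translation": [0, 0, 0], "gripper": 0},
    {"rot": [0, 0, 0], "translation": [0, 0, 0], "gripper": 0}
  ]
}}

```text
time_s: 16.85
position: [0.48, -0.2768, 0.1056]
tcp_rot: [-0.001, 1.0, 0.004, -0.01]
wrist_force: [-0.3, 0.7, -0.5]
finger_gap: 0.0394
```

```bash
python3 plan.py "x=.486,y=-.2715,z=.09,yaw=90,n=1"
```

```text
t 16.85 p [ 0.48   -0.2768  0.1056] zax [-0.0206  0.0073 -0.9998] yaw 90.1 F [-0.32  0.73 -0.53] M [-0.041 -0.016 -0.005] gap 0.0394 q [-0.52  0.37 -0.15  1.07 -0.   -0.52]
yaw 90.1 d [ 0.006   0.0053 -0.0156] rv [ 0.007 -0.021  0.002] N 1
{"rot": [0.007, -0.021, 0.002], "translation": [-0.63, 0.52, 1.55], "gripper": 1.0}
```

Emit:
{"api": "servo_tool", "payload": {
  "steps": [
    {"rot": [0.007, -0.021, 0], "translation": [-0.6, 0.5, 1.3], "gripper": 0},
    {"rot": [0, 0, 0], "translation": [0, 0, 0], "gripper": 0},
    {"rot": [0, 0, 0], "translation": [0, 0, 0], "gripper": 0}
  ]
}}

```text
time_s: 17.23
position: [0.4845, -0.2687, 0.0912]
tcp_rot: [-0.002, 1.0, 0.001, -0.001]
wrist_force: [-0.3, 0.6, 0.6]
finger_gap: 0.0395
```

```bash
python3 plan.py "x=.486,y=-.2715,z=.083,yaw=90,n=1"
```

```text
t 17.225 p [ 0.4845 -0.2687  0.0912] zax [-0.0024  0.002  -1.    ] yaw 90.3 F [-0.32  0.56  0.56] M [-0.01   0.019  0.018] gap 0.0395 q [-0.51  0.37 -0.2   1.01  0.   -0.51]
yaw 90.3 d [ 0.0015 -0.0028 -0.0082] rv [ 0.002 -0.002  0.005] N 1
{"rot": [0.002, -0.002, 0.005], "translation": [-0.15, -0.28, 0.82], "gripper": 1.0}
```

Emit:
{"api": "servo_tool", "payload": {
  "steps": [
    {"rot": [0.002, -0.002, 0.005], "translation": [-0.15, -0.3, 0.7], "gripper": 0},
    {"rot": [0, 0, 0], "translation": [0, 0, 0], "gripper": 0},
    {"rot": [0, 0, 0], "translation": [0, 0, 0], "gripper": 0}
  ]
}}

```text
time_s: 17.6
position: [0.4864, -0.2717, 0.0844]
tcp_rot: [-0.0, 1.0, -0.0, 0.0]
wrist_force: [-0.5, 0.0, -1.3]
finger_gap: 0.0396
```

```bash
python3 plan.py "x=.486,y=-.2715,z=.078,yaw=90,n=1"
python3 - <<'E'
from h import *
for n in ["scene"]: 
    im=robot.get_image(n); u,v=proj(n,(.4815,-.2715,.07)); u,v=int(u),int(v)
    cv2.imwrite(f"pics/wa3{n}.png",cv2.resize(im[v-30:v+30,u-40:u+40,::-1],None,fx=9,fy=9,interpolation=2))
E
```

```text
t 17.6 p [ 0.4864 -0.2717  0.0844] zax [ 2.e-04 -6.e-04 -1.e+00] yaw 90.0 F [-0.48  0.04 -1.34] M [-0.002 -0.046  0.02 ] gap 0.0396 q [-0.51  0.38 -0.2   0.99 -0.   -0.51]
yaw 90.0 d [-0.0004  0.0002 -0.0064] rv [-0.001  0.     0.   ] N 1
{"rot": [-0.001, 0.0, 0.0], "translation": [0.04, 0.02, 0.64], "gripper": 1.0}
```

View pics/wa3scene.png

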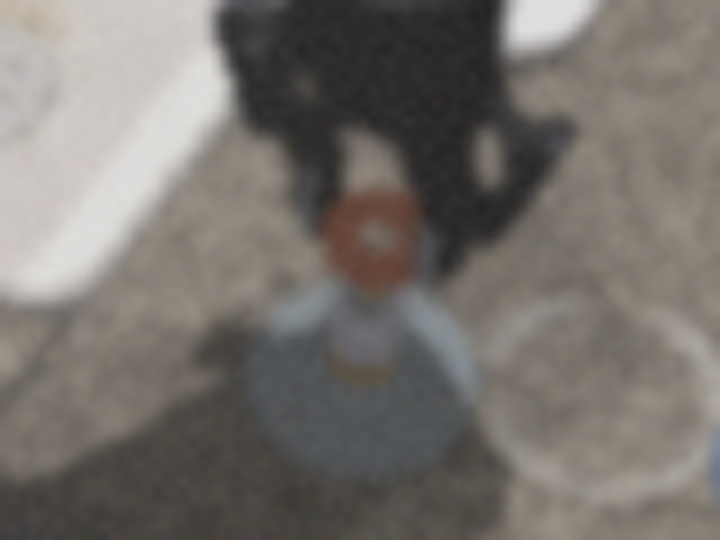

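Emit:
{"api": "servo_tool", "payload": {
  "steps": [
    {"rot": [0, 0, 0], "translation": [0, 0, 0.5], "gripper": 0},
    {"rot": [0, 0, 0], "translation": [0, 0, 0], "gripper": 0}
  ]
}}

```text
time_s: 17.9
position: [0.4864, -0.2718, 0.0791]
tcp_rot: [-0.0, 1.0, -0.0, 0.0]
wrist_force: [-1.0, 0.8, -1.0]
finger_gap: 0.0392
```

```bash
python3 plan.py
```

```text
t 17.9 p [ 0.4864 -0.2718  0.0791] zax [ 3.e-04 -6.e-04 -1.e+00] yaw 90.0 F [-1.    0.84 -1.  ] M [ 0.042  0.032 -0.012] gap 0.0392 q [-0.51  0.38 -0.21  0.98 -0.   -0.51]
```

Emit:
{"api": "servo_tool", "payload": {
  "steps": [
    {"rot": [0, 0, 0], "translation": [0, 0, 0.4], "gripper": 0},
    {"rot": [0, 0, 0], "translation": [0, 0, 0], "gripper": 0}
  ]
}}

```text
time_s: 18.15
position: [0.4863, -0.2718, 0.0748]
tcp_rot: [0.0, 1.0, -0.0, 0.0]
wrist_force: [-0.3, 0.5, -0.5]
finger_gap: 0.0391
```

```bash
python3 plan.py
```

```text
t 18.15 p [ 0.4863 -0.2718  0.0748] zax [ 2.e-04 -6.e-04 -1.e+00] yaw 90.0 F [-0.32  0.53 -0.48] M [-0.026 -0.01   0.003] gap 0.0391 q [-0.51  0.39 -0.22  0.97 -0.   -0.51]
```

Emit:
{"api": "servo_tool", "payload": {
  "steps": [
    {"rot": [0, 0, 0], "translation": [0, 0, 0.3], "gripper": 0},
    {"rot": [0, 0, 0], "translation": [0, 0, 0], "gripper": 0}
  ]
}}

```text
time_s: 18.4
position: [0.4864, -0.2718, 0.0716]
tcp_rot: [-0.0, 1.0, -0.0, 0.0]
wrist_force: [-0.1, 0.1, -0.2]
finger_gap: 0.0395
```

```bash
python3 plan.py
```

```text
t 18.4 p [ 0.4864 -0.2718  0.0716] zax [ 2.e-04 -6.e-04 -1.e+00] yaw 90.0 F [-0.14  0.1  -0.22] M [ 0.022 -0.001 -0.047] gap 0.0395 q [-0.51  0.39 -0.22  0.96 -0.   -0.51]
```

Emit:
{"api": "servo_tool", "payload": {
  "steps": [
    {"rot": [0, 0, 0], "translation": [0, 0, 0.3], "gripper": 0},
    {"rot": [0, 0, 0], "translation": [0, 0, 0.3], "gripper": 0}
  ],
  "squeeze": 80
}}

```text
time_s: 18.65
position: [0.4859, -0.2713, 0.0671]
tcp_rot: [-0.0, 1.0, 0.0, 0.0]
wrist_force: [-7.1, 5.2, 17.0]
finger_gap: 0.0383
```

```bash
python3 plan.py
```

```text
t 18.65 p [ 0.4859 -0.2713  0.0671] zax [ 4.e-04  0.e+00 -1.e+00] yaw 90.0 F [-7.06  5.18 17.04] M [ 1.097  1.548 -0.008] gap 0.0383 q [-0.51  0.39 -0.23  0.95  0.   -0.51]
```

Emit:
{"api": "servo_tool", "payload": {
  "steps": [
    {"rot": [0, 0, 0], "translation": [0, 0, 0.35], "gripper": 0},
    {"rot": [0, 0, 0], "translation": [0, 0, 0.35], "gripper": 0}
  ]
}}

```text
time_s: 18.9
position: [0.4846, -0.2705, 0.0612]
tcp_rot: [-0.0, 1.0, 0.0, -0.0]
wrist_force: [-2.8, 0.8, 8.6]
finger_gap: 0.0385
```

```bash
python3 plan.py
```

```text
t 18.9 p [ 0.4846 -0.2705  0.0612] zax [-7.e-04  7.e-04 -1.e+00] yaw 90.0 F [-2.82  0.79  8.63] M [ 0.235  0.585 -0.044] gap 0.0385 q [-0.51  0.4  -0.24  0.93  0.   -0.51]
```

Emit:
{"api": "servo_tool", "payload": {
  "steps": [
    {"rot": [0, 0, 0], "translation": [0, 0, 0.3], "gripper": 0},
    {"rot": [0, 0, 0], "translation": [0, 0, 0.2], "gripper": 0}
  ]
}}

```text
time_s: 19.15
position: [0.4844, -0.2704, 0.0565]
tcp_rot: [-0.0, 1.0, 0.0, -0.0]
wrist_force: [0.7, 0.7, -0.5]
finger_gap: 0.038
```

```bash
python3 plan.py
```

```text
t 19.15 p [ 0.4844 -0.2704  0.0565] zax [-5.e-04  5.e-04 -1.e+00] yaw 90.0 F [ 0.68  0.75 -0.5 ] M [0.005 0.036 0.017] gap 0.038 q [-0.51  0.4  -0.25  0.92  0.   -0.51]
```

Emit:
{"api": "servo_tool", "payload": {
  "steps": [
    {"rot": [0, 0, 0], "translation": [0, 0, 0.3], "gripper": 0},
    {"rot": [0, 0, 0], "translation": [0, 0, 0], "gripper": 0}
  ]
}}

```text
time_s: 19.4
position: [0.4845, -0.2704, 0.053]
tcp_rot: [-0.0, 1.0, 0.0, -0.0]
wrist_force: [0.2, -0.8, -0.1]
finger_gap: 0.0384
```

```bash
python3 plan.py
```

```text
t 19.4 p [ 0.4845 -0.2704  0.053 ] zax [-7.e-04  6.e-04 -1.e+00] yaw 90.0 F [ 0.18 -0.82 -0.11] M [ 0.021  0.034 -0.057] gap 0.0384 q [-0.51  0.41 -0.25  0.91  0.   -0.51]
```

Emit:
{"api": "servo_tool", "payload": {
  "steps": [
    {"rot": [0, 0, 0], "translation": [0, 0, 0.3], "gripper": 0},
    {"rot": [0, 0, 0], "translation": [0, 0, 0], "gripper": 0}
  ]
}}

```text
time_s: 19.65
position: [0.4846, -0.2705, 0.0497]
tcp_rot: [-0.0, 1.0, 0.0, -0.0]
wrist_force: [-0.3, 0.6, 0.4]
finger_gap: 0.0381
```

```bash
python3 plan.py
```

```text
t 19.65 p [ 0.4846 -0.2705  0.0497] zax [-6.e-04  5.e-04 -1.e+00] yaw 90.0 F [-0.35  0.58  0.4 ] M [ 0.033  0.008 -0.006] gap 0.0381 q [-0.51  0.41 -0.26  0.91  0.   -0.51]
```

Emit:
{"api": "servo_tool", "payload": {
  "steps": [
    {"rot": [0, 0, 0], "translation": [0, 0, 0.2], "gripper": 0},
    {"rot": [0, 0, 0], "translation": [0, 0, 0], "gripper": 0}
  ]
}}

```text
time_s: 19.9
position: [0.4847, -0.2706, 0.0477]
tcp_rot: [-0.0, 1.0, 0.0, -0.0]
wrist_force: [0.6, 0.3, -0.5]
finger_gap: 0.0381
```

```bash
python3 plan.py
```

```text
t 19.9 p [ 0.4847 -0.2706  0.0477] zax [-4.e-04  4.e-04 -1.e+00] yaw 90.0 F [ 0.65  0.34 -0.46] M [-0.004 -0.074 -0.018] gap 0.0381 q [-0.51  0.41 -0.26  0.9   0.   -0.51]
```

Emit:
{"api": "servo_tool", "payload": {
  "steps": [
    {"rot": [0, 0, 0], "translation": [0, 0, 0.15], "gripper": 0},
    {"rot": [0, 0, 0], "translation": [0, 0, 0], "gripper": 0}
  ]
}}

```text
time_s: 20.15
position: [0.4849, -0.2707, 0.0464]
tcp_rot: [-0.0, 1.0, 0.0, 0.0]
wrist_force: [0.2, 0.1, -0.2]
finger_gap: 0.0381
```

```bash
python3 plan.py
```

```text
t 20.15 p [ 0.4849 -0.2707  0.0464] zax [ 1.e-04  1.e-04 -1.e+00] yaw 90.0 F [ 0.19  0.07 -0.19] M [0.048 0.042 0.021] gap 0.0381 q [-0.51  0.41 -0.26  0.9   0.   -0.51]
```

Emit:
{"api": "servo_tool", "payload": {
  "steps": [
    {"rot": [0, 0, 0], "translation": [0, 0, 0.15], "gripper": 0},
    {"rot": [0, 0, 0], "translation": [0, 0, 0], "gripper": 0}
  ]
}}

```text
time_s: 20.4
position: [0.4849, -0.2707, 0.0454]
tcp_rot: [-0.0, 1.0, -0.0, 0.0]
wrist_force: [-0.6, 0.4, 3.0]
finger_gap: 0.0382
```

```bash
python3 plan.py
```

```text
t 20.4 p [ 0.4849 -0.2707  0.0454] zax [ 5.e-04 -1.e-04 -1.e+00] yaw 90.0 F [-0.59  0.42  3.03] M [0.157 0.252 0.018] gap 0.0382 q [-0.51  0.41 -0.26  0.9   0.   -0.51]
```

Emit:
{"api": "servo_tool", "payload": {
  "steps": [
    {"rot": [0, 0, 0], "translation": [0, 0, 0.15], "gripper": 0},
    {"rot": [0, 0, 0], "translation": [0, 0, 0], "gripper": 0}
  ]
}}

```text
time_s: 20.65
position: [0.485, -0.2707, 0.0447]
tcp_rot: [-0.0, 1.0, -0.0, 0.001]
wrist_force: [-2.2, 1.0, 4.4]
finger_gap: 0.0383
```

```bash
python3 plan.py
```

```text
t 20.65 p [ 0.485  -0.2707  0.0447] zax [ 1.2e-03 -4.0e-04 -1.0e+00] yaw 90.0 F [-2.22  1.    4.36] M [ 0.152  0.349 -0.008] gap 0.0383 q [-0.51  0.41 -0.26  0.89  0.   -0.51]
```

Emit:
{"api": "servo_tool", "payload": {
  "steps": [
    {"rot": [0, 0, 0], "translation": [0, 0, 0], "gripper": 0.8},
    {"rot": [0, 0, 0], "translation": [0, 0, 0], "gripper": 0.8},
    {"rot": [0, 0, 0], "translation": [0, 0, 0], "gripper": 0.8},
    {"rot": [0, 0, 0], "translation": [0, 0, -3], "gripper": 0.8},
    {"rot": [0, 0, 0], "translation": [0, 0, -5], "gripper": 0.8},
    {"rot": [0, 0, 0], "translation": [0, 0, 0], "gripper": 1}
  ]
}}

```text
time_s: 21.4
position: [0.4845, -0.2704, 0.1254]
tcp_rot: [-0.0, 1.0, 0.0, -0.0]
wrist_force: [0.8, -0.5, -0.9]
finger_gap: 0.0839
```

```bash
python3 plan.py "x=.425,y=-.067,z=.05,yaw=90";  python3 - <<'E'
from h import *
for n in ["scene"]: 
    im=robot.get_image(n); u,v=proj(n,(.4815,-.2715,.05)); u,v=int(u),int(v)
    cv2.imwrite(f"pics/rel2{n}.png",cv2.resize(im[v-30:v+30,u-40:u+40,::-1],None,fx=9,fy=9,interpolation=2))
E
```

```text
t 21.4 p [ 0.4845 -0.2704  0.1254] zax [-8.e-04  8.e-04 -1.e+00] yaw 90.0 F [ 0.82 -0.53 -0.92] M [ 0.025 -0.017 -0.007] gap 0.0839 q [-0.51  0.34 -0.14  1.09  0.   -0.51]
yaw 90.0 d [-0.0595  0.2034 -0.0754] rv [ 0.001 -0.001  0.   ] N 5
{"rot": [0.0, -0.0, 0.0], "translation": [1.19, 4.07, 1.51], "gripper": 1.0}
{"rot": [0.0, -0.0, 0.0], "translation": [1.19, 4.07, 1.51], "gripper": 1.0}
{"rot": [0.0, -0.0, 0.0], "translation": [1.19, 4.07, 1.51], "gripper": 1.0}
{"rot": [0.0, -0.0, 0.0], "translation": [1.19, 4.07, 1.51], "gripper": 1.0}
{"rot": [0.0, -0.0, 0.0], "translation": [1.19, 4.07, 1.51], "gripper": 1.0}
```

View pics/rel2scene.png

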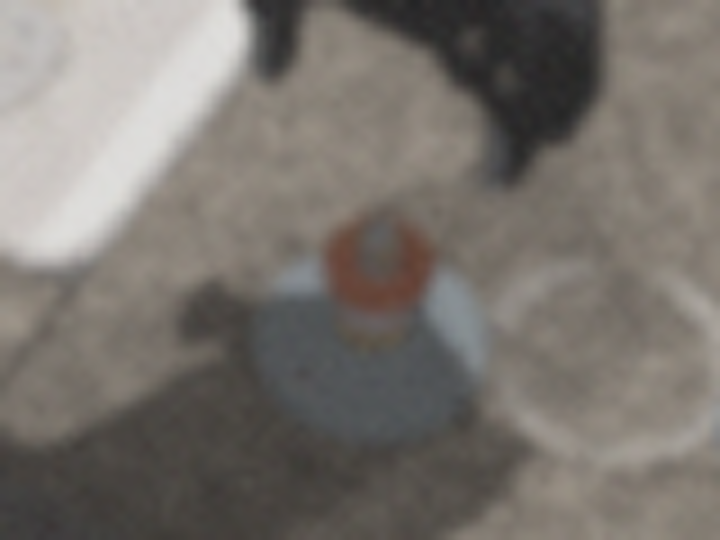

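Emit:
{"api": "servo_tool", "payload": {
  "steps": [
    {"rot": [0, 0, 0], "translation": [1.2, 4.1, 0], "gripper": 1},
    {"rot": [0, 0, 0], "translation": [1.2, 4.1, 0.5], "gripper": 1},
    {"rot": [0, 0, 0], "translation": [1.2, 4.1, 1.5], "gripper": 1},
    {"rot": [0, 0, 0], "translation": [1.2, 4.1, 2], "gripper": 1},
    {"rot": [0, 0, 0], "translation": [1.2, 4.1, 2.5], "gripper": 1},
    {"rot": [0, 0, 0], "translation": [0, 0, 0], "gripper": 1},
    {"rot": [0, 0, 0], "translation": [0, 0, 0], "gripper": 1}
  ]
}}

```text
time_s: 22.32
position: [0.4172, -0.0587, 0.0507]
tcp_rot: [0.0, 1.0, 0.002, -0.006]
wrist_force: [0.3, 0.3, 0.5]
finger_gap: 0.0857
```

```bash
python3 plan.py "x=.425,y=-.067,z=.02,yaw=90,n=1"
python3 - <<'E'
from h import *
for n in ["scene"]: 
    im=robot.get_image(n); u,v=proj(n,(.4235,-.067,.02)); u,v=int(u),int(v)
    cv2.imwrite(f"pics/co1{n}.png",cv2.resize(im[v-30:v+30,u-40:u+40,::-1],None,fx=9,fy=9,interpolation=2))
E
```

```text
t 22.325 p [ 0.4172 -0.0587  0.0507] zax [-0.0117  0.0041 -0.9999] yaw 90.0 F [0.31 0.35 0.54] M [ 0.002  0.002 -0.034] gap 0.0857 q [-0.14  0.22 -0.55  0.81  0.   -0.14]
yaw 90.0 d [ 0.0078 -0.0083 -0.0307] rv [ 0.004 -0.012 -0.001] N 1
{"rot": [0.004, -0.012, -0.001], "translation": [-0.82, -0.84, 3.06], "gripper": 1.0}
```

View pics/co1scene.png

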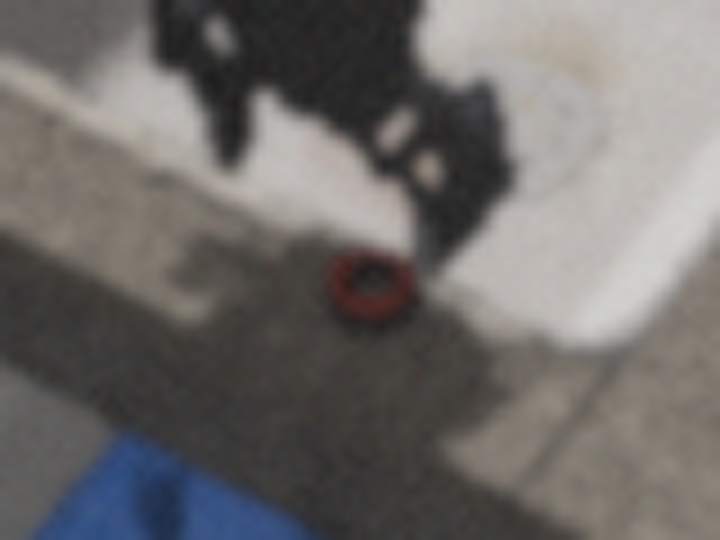

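Emit:
{"api": "servo_tool", "payload": {
  "steps": [
    {"rot": [0.004, -0.012, 0], "translation": [-0.8, -0.85, 2.0], "gripper": 1},
    {"rot": [0, 0, 0], "translation": [0, 0, 0], "gripper": 1},
    {"rot": [0, 0, 0], "translation": [0, 0, 0], "gripper": 1}
  ]
}}

```text
time_s: 22.75
position: [0.4265, -0.0696, 0.0313]
tcp_rot: [0.002, 1.0, -0.0, 0.001]
wrist_force: [-0.2, 0.2, 0.7]
finger_gap: 0.0853
```

```bash
python3 plan.py "x=.425,y=-.067,z=.003,yaw=90,n=2"
```

```text
t 22.75 p [ 0.4265 -0.0696  0.0313] zax [ 1.9e-03 -2.0e-04 -1.0e+00] yaw 89.7 F [-0.19  0.15  0.68] M [-0.05   0.026  0.088] gap 0.0853 q [-0.16  0.25 -0.57  0.75  0.   -0.16]
yaw 89.7 d [-0.0015  0.0026 -0.0283] rv [-0.     0.002 -0.005] N 2
{"rot": [-0.0, 0.001, -0.002], "translation": [0.08, 0.13, 1.42], "gripper": 1.0}
{"rot": [-0.0, 0.001, -0.002], "translation": [0.08, 0.13, 1.42], "gripper": 1.0}
```

Emit:
{"api": "servo_tool", "payload": {
  "steps": [
    {"rot": [0, 0.001, -0.002], "translation": [0.1, 0.15, 1.4], "gripper": 1},
    {"rot": [0, 0.001, -0.002], "translation": [0.1, 0.1, 1.2], "gripper": 0.8},
    {"rot": [0, 0, 0], "translation": [0, 0, 0], "gripper": 0.7},
    {"rot": [0, 0, 0], "translation": [0, 0, 0], "gripper": 0.7}
  ]
}}

```text
time_s: 23.25
position: [0.4245, -0.0671, 0.0042]
tcp_rot: [0.0, 1.0, -0.0, 0.0]
wrist_force: [0.4, -1.3, -0.6]
finger_gap: 0.0598
```

```bash
python3 plan.py "x=.425,y=-.067,z=.003,yaw=90,n=1"
```

```text
t 23.25 p [ 0.4245 -0.0671  0.0042] zax [ 2.e-04 -2.e-04 -1.e+00] yaw 90.0 F [ 0.43 -1.31 -0.61] M [ 0.046 -0.024 -0.056] gap 0.0598 q [-0.16  0.29 -0.61  0.67 -0.   -0.16]
yaw 90.0 d [ 0.0005  0.0001 -0.0012] rv [-0.     0.    -0.001] N 1
{"rot": [-0.0, 0.0, -0.001], "translation": [-0.05, 0.01, 0.12], "gripper": 1.0}
```

Emit:
{"api": "servo_tool", "payload": {
  "steps": [
    {"rot": [0, 0, 0], "translation": [-0.05, 0, 0.1], "gripper": 0.5},
    {"rot": [0, 0, 0], "translation": [0, 0, 0], "gripper": 0.4},
    {"rot": [0, 0, 0], "translation": [0, 0, 0], "gripper": 0.3},
    {"rot": [0, 0, 0], "translation": [0, 0, 0], "gripper": 0.2},
    {"rot": [0, 0, 0], "translation": [0, 0, 0], "gripper": 0.1},
    {"rot": [0, 0, 0], "translation": [0, 0, 0], "gripper": 0}
  ],
  "squeeze": 60
}}

```text
time_s: 24.0
position: [0.4257, -0.0671, 0.004]
tcp_rot: [0.0, 1.0, -0.0, 0.001]
wrist_force: [-0.0, 0.6, -0.8]
finger_gap: 0.0335
```

```bash
python3 plan.py
```

```text
t 24.0 p [ 0.4257 -0.0671  0.004 ] zax [ 1.8e-03 -4.0e-04 -1.0e+00] yaw 90.0 F [-0.03  0.6  -0.85] M [0.021 0.011 0.029] gap 0.0335 q [-0.16  0.29 -0.61  0.67 -0.   -0.16]
```

Emit:
{"api": "servo_tool", "payload": {
  "steps": [
    {"rot": [0, 0, 0], "translation": [0, 0, -2.5], "gripper": 0},
    {"rot": [0, 0, 0], "translation": [0, 0, -5], "gripper": 0},
    {"rot": [0, 0, 0], "translation": [0, 0, -4.5], "gripper": 0},
    {"rot": [0, 0, 0], "translation": [0, 0, 0], "gripper": 0}
  ]
}}

```text
time_s: 24.5
position: [0.4249, -0.0669, 0.1268]
tcp_rot: [0.0, 1.0, -0.0, -0.0]
wrist_force: [0.1, -0.4, -0.8]
finger_gap: 0.0339
```

```bash
python3 plan.py "x=.4855,y=-.2707,z=.115,yaw=90";  python3 - <<'E'
from h import *
for n in ["scene"]: 
    im=robot.get_image(n); u,v=proj(n,(.4235,-.067,.12)); u,v=int(u),int(v)
    cv2.imwrite(f"pics/co2{n}.png",cv2.resize(im[v-30:v+30,u-40:u+40,::-1],None,fx=9,fy=9,interpolation=2))
    p=robot.observe()['position']; print((np.array(proj(n,p+[0,0,.013]))-[u-40,v-30]+.5)*9)
E
```

```text
t 24.5 p [ 0.4249 -0.0669  0.1268] zax [-2.e-04 -1.e-04 -1.e+00] yaw 90.0 F [ 0.14 -0.36 -0.84] M [ 0.002 -0.03  -0.027] gap 0.0339 q [-0.16  0.14 -0.42  1.01 -0.   -0.16]
yaw 90.0 d [ 0.0606 -0.2038 -0.0118] rv [-0.    -0.    -0.001] N 4
{"rot": [-0.0, -0.0, -0.0], "translation": [-1.52, -5.09, 0.3], "gripper": 1.0}
{"rot": [-0.0, -0.0, -0.0], "translation": [-1.52, -5.09, 0.3], "gripper": 1.0}
{"rot": [-0.0, -0.0, -0.0], "translation": [-1.52, -5.09, 0.3], "gripper": 1.0}
{"rot": [-0.0, -0.0, -0.0], "translation": [-1.52, -5.09, 0.3], "gripper": 1.0}
[368.85127411 250.08107215]
```

View pics/co2scene.png

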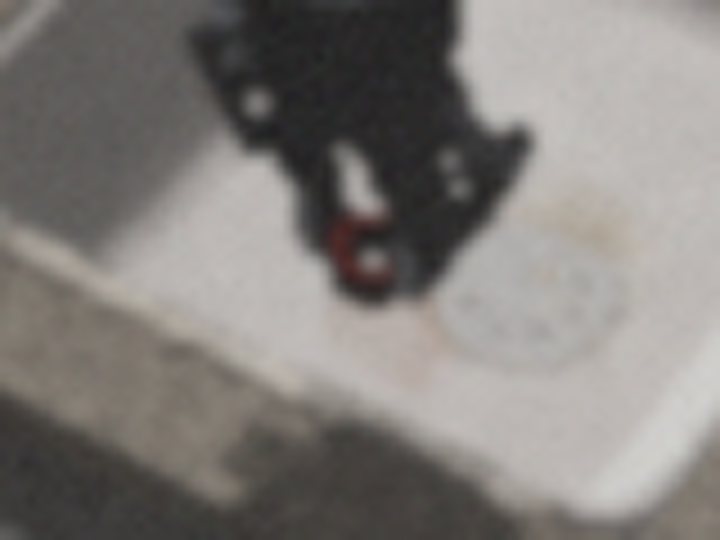

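Emit:
{"api": "servo_tool", "payload": {
  "steps": [
    {"rot": [0, 0, 0], "translation": [-1.5, -5.1, 0], "gripper": 0},
    {"rot": [0, 0, 0], "translation": [-1.5, -5.1, 0], "gripper": 0},
    {"rot": [0, 0, 0], "translation": [-1.5, -5.1, 0], "gripper": 0},
    {"rot": [0, 0, 0], "translation": [-1.5, -4.6, 0], "gripper": 0},
    {"rot": [0, 0, 0], "translation": [0, 0, 0], "gripper": 0},
    {"rot": [0, 0, 0], "translation": [0, 0, 0], "gripper": 0}
  ]
}}

```text
time_s: 25.3
position: [0.482, -0.2693, 0.1159]
tcp_rot: [-0.001, 1.0, 0.003, -0.006]
wrist_force: [-0.5, -0.4, -0.1]
finger_gap: 0.0334
```

```bash
python3 plan.py "x=.4855,y=-.2707,z=.095,yaw=90,n=1"
```

```text
t 25.3 p [ 0.482  -0.2693  0.1159] zax [-0.0125  0.006  -0.9999] yaw 90.1 F [-0.51 -0.44 -0.14] M [-0.026 -0.002 -0.029] gap 0.0334 q [-0.51  0.36 -0.15  1.08 -0.   -0.51]
yaw 90.1 d [ 0.0035 -0.0014 -0.0209] rv [ 0.006 -0.012  0.002] N 1
{"rot": [0.006, -0.012, 0.002], "translation": [-0.37, -0.15, 2.09], "gripper": 1.0}
```

Emit:
{"api": "servo_tool", "payload": {
  "steps": [
    {"rot": [0.006, -0.012, 0.002], "translation": [-0.35, -0.15, 2.0], "gripper": 0},
    {"rot": [0, 0, 0], "translation": [0, 0, 0], "gripper": 0},
    {"rot": [0, 0, 0], "translation": [0, 0, 0], "gripper": 0}
  ]
}}

```text
time_s: 25.68
position: [0.484, -0.2677, 0.0948]
tcp_rot: [-0.001, 1.0, 0.001, -0.001]
wrist_force: [-2.0, -0.2, -0.1]
finger_gap: 0.0334
```

```bash
python3 plan.py "x=.4855,y=-.2707,z=.087,yaw=90,n=1"
```

```text
t 25.675 p [ 0.484  -0.2677  0.0948] zax [-0.0028  0.0016 -1.    ] yaw 90.2 F [-1.96 -0.19 -0.06] M [-0.014 -0.05   0.032] gap 0.0334 q [-0.51  0.37 -0.19  1.01  0.   -0.51]
yaw 90.2 d [ 0.0015 -0.003  -0.0078] rv [ 0.002 -0.003  0.003] N 1
{"rot": [0.002, -0.003, 0.003], "translation": [-0.15, -0.31, 0.78], "gripper": 1.0}
```

Emit:
{"api": "servo_tool", "payload": {
  "steps": [
    {"rot": [0.002, -0.003, 0.003], "translation": [-0.15, -0.3, 0.7], "gripper": 0},
    {"rot": [0, 0, 0], "translation": [0, 0, 0], "gripper": 0},
    {"rot": [0, 0, 0], "translation": [0, 0, 0], "gripper": 0}
  ]
}}

```text
time_s: 26.05
position: [0.4861, -0.2704, 0.0886]
tcp_rot: [-0.0, 1.0, -0.001, 0.001]
wrist_force: [-0.4, -0.2, -0.2]
finger_gap: 0.0334
```

```bash
python3 plan.py "x=.4855,y=-.2707,z=.08,yaw=90,n=1"
```

```text
t 26.05 p [ 0.4861 -0.2704  0.0886] zax [ 0.0016 -0.0012 -1.    ] yaw 90.0 F [-0.41 -0.17 -0.18] M [-0.027 -0.009  0.043] gap 0.0334 q [-0.51  0.37 -0.2   1.   -0.   -0.51]
yaw 90.0 d [-0.0006 -0.0003 -0.0086] rv [-0.001  0.002  0.001] N 1
{"rot": [-0.001, 0.002, 0.001], "translation": [0.06, -0.03, 0.86], "gripper": 1.0}
```

Emit:
{"api": "servo_tool", "payload": {
  "steps": [
    {"rot": [0, 0, 0], "translation": [0, 0, 0.5], "gripper": 0},
    {"rot": [0, 0, 0], "translation": [0, 0, 0], "gripper": 0}
  ]
}}

```text
time_s: 26.3
position: [0.4861, -0.2705, 0.0835]
tcp_rot: [-0.0, 1.0, -0.001, 0.001]
wrist_force: [-0.0, 0.0, -0.7]
finger_gap: 0.0333
```

```bash
python3 plan.py "x=.4855,y=-.2707,z=.08,yaw=90,n=1"
```

```text
t 26.3 p [ 0.4861 -0.2705  0.0835] zax [ 0.0019 -0.0014 -1.    ] yaw 90.0 F [-0.01  0.   -0.65] M [-0.01   0.033  0.036] gap 0.0333 q [-0.51  0.38 -0.21  0.98 -0.   -0.51]
yaw 90.0 d [-0.0006 -0.0002 -0.0035] rv [-0.001  0.002  0.001] N 1
{"rot": [-0.001, 0.002, 0.001], "translation": [0.06, -0.02, 0.35], "gripper": 1.0}
```

Emit:
{"api": "servo_tool", "payload": {
  "steps": [
    {"rot": [0, 0, 0], "translation": [0, 0, 0.4], "gripper": 0},
    {"rot": [0, 0, 0], "translation": [0, 0, 0], "gripper": 0}
  ]
}}

```text
time_s: 26.55
position: [0.4861, -0.2705, 0.0791]
tcp_rot: [-0.0, 1.0, -0.001, 0.001]
wrist_force: [-0.0, 0.6, -1.0]
finger_gap: 0.0335
```

```bash
python3 plan.py
```

```text
t 26.55 p [ 0.4861 -0.2705  0.0791] zax [ 0.0018 -0.0013 -1.    ] yaw 90.0 F [-0.02  0.56 -1.01] M [ 0.053 -0.043  0.008] gap 0.0335 q [-0.51  0.38 -0.21  0.97 -0.   -0.51]
```

Emit:
{"api": "servo_tool", "payload": {
  "steps": [
    {"rot": [0, 0, 0], "translation": [0, 0, 0.4], "gripper": 0},
    {"rot": [0, 0, 0], "translation": [0, 0, 0], "gripper": 0}
  ]
}}

```text
time_s: 26.8
position: [0.4861, -0.2705, 0.0748]
tcp_rot: [-0.0, 1.0, -0.001, 0.001]
wrist_force: [-1.1, 0.2, 0.5]
finger_gap: 0.0336
```

```bash
python3 plan.py
```

```text
t 26.8 p [ 0.4861 -0.2705  0.0748] zax [ 0.0017 -0.0012 -1.    ] yaw 90.0 F [-1.1   0.2   0.52] M [-0.035  0.011  0.002] gap 0.0336 q [-0.51  0.39 -0.22  0.96 -0.   -0.51]
```

Emit:
{"api": "servo_tool", "payload": {
  "steps": [
    {"rot": [0, 0, 0], "translation": [0, 0, 0.3], "gripper": 0},
    {"rot": [0, 0, 0], "translation": [0, 0, 0.3], "gripper": 0}
  ],
  "squeeze": 90
}}

```text
time_s: 27.05
position: [0.4854, -0.2706, 0.0703]
tcp_rot: [-0.0, 1.0, -0.001, 0.001]
wrist_force: [-7.7, 1.4, 9.1]
finger_gap: 0.0323
```

```bash
python3 plan.py
```

```text
t 27.05 p [ 0.4854 -0.2706  0.0703] zax [ 0.0014 -0.0021 -1.    ] yaw 90.0 F [-7.71  1.4   9.07] M [0.366 1.59  0.016] gap 0.0323 q [-0.51  0.39 -0.23  0.95 -0.   -0.51]
```

Emit:
{"api": "servo_tool", "payload": {
  "steps": [
    {"rot": [0, 0, 0], "translation": [0, 0, 0.25], "gripper": 0},
    {"rot": [0, 0, 0], "translation": [0, 0, 0.25], "gripper": 0}
  ]
}}

```text
time_s: 27.3
position: [0.4843, -0.2704, 0.0662]
tcp_rot: [0.0, 1.0, -0.001, 0.0]
wrist_force: [-1.8, 1.1, 7.8]
finger_gap: 0.0323
```

```bash
python3 plan.py
```

```text
t 27.3 p [ 0.4843 -0.2704  0.0662] zax [ 3.0e-04 -2.3e-03 -1.0e+00] yaw 90.0 F [-1.78  1.14  7.78] M [0.235 0.425 0.004] gap 0.0323 q [-0.51  0.39 -0.24  0.94 -0.   -0.51]
```

Emit:
{"api": "servo_tool", "payload": {
  "steps": [
    {"rot": [0, 0, 0], "translation": [0, 0, 0.25], "gripper": 0},
    {"rot": [0, 0, 0], "translation": [0, 0, 0.2], "gripper": 0}
  ]
}}

```text
time_s: 27.55
position: [0.4843, -0.2705, 0.0629]
tcp_rot: [0.0, 1.0, -0.001, 0.001]
wrist_force: [-1.8, 2.3, 7.6]
finger_gap: 0.0324
```

```bash
python3 plan.py
```

```text
t 27.55 p [ 0.4843 -0.2705  0.0629] zax [ 0.0013 -0.0029 -1.    ] yaw 90.0 F [-1.76  2.29  7.58] M [0.248 0.531 0.036] gap 0.0324 q [-0.51  0.39 -0.24  0.93 -0.   -0.51]
```

Emit:
{"api": "servo_tool", "payload": {
  "steps": [
    {"rot": [0, 0, 0], "translation": [0, 0, 0.2], "gripper": 0}
  ]
}}

```text
time_s: 27.68
position: [0.4843, -0.2705, 0.0615]
tcp_rot: [0.0, 1.0, -0.002, 0.001]
wrist_force: [-2.9, 2.0, 6.8]
finger_gap: 0.0325
```

Emit:
{"api": "servo_tool", "payload": {
  "steps": [
    {"rot": [0, 0, 0], "translation": [0, 0, 0.2], "gripper": 0}
  ]
}}

```text
time_s: 27.8
position: [0.4843, -0.2705, 0.0601]
tcp_rot: [0.0, 1.0, -0.002, 0.001]
wrist_force: [-2.8, 1.5, 7.9]
finger_gap: 0.0323
```

Emit:
{"api": "servo_tool", "payload": {
  "steps": [
    {"rot": [0, 0, 0], "translation": [0, 0, 0.2], "gripper": 0}
  ]
}}

```text
time_s: 27.92
position: [0.4844, -0.2705, 0.0589]
tcp_rot: [0.0, 1.0, -0.002, 0.001]
wrist_force: [-3.2, 1.4, 11.1]
finger_gap: 0.0323
```

Emit:
{"api": "servo_tool", "payload": {
  "steps": [
    {"rot": [0, 0, 0], "translation": [0, 0, 0.2], "gripper": 0}
  ]
}}

```text
time_s: 28.05
position: [0.4844, -0.2706, 0.0579]
tcp_rot: [0.0, 1.0, -0.002, 0.002]
wrist_force: [-4.4, 2.4, 14.1]
finger_gap: 0.0325
```

Emit:
{"api": "servo_tool", "payload": {
  "steps": [
    {"rot": [0, 0, 0], "translation": [0, 0, 0.2], "gripper": 0}
  ]
}}

```text
time_s: 28.18
position: [0.4844, -0.2706, 0.0572]
tcp_rot: [0.0, 1.0, -0.002, 0.002]
wrist_force: [-4.5, 2.8, 16.4]
finger_gap: 0.0327
```

Emit:
{"api": "servo_tool", "payload": {
  "steps": [
    {"rot": [0, 0, 0], "translation": [0, 0, 0.18], "gripper": 0},
    {"rot": [0, 0, 0], "translation": [0, 0, 0.15], "gripper": 0.8},
    {"rot": [0, 0, 0], "translation": [0, 0, 0], "gripper": 0.8},
    {"rot": [0, 0, 0], "translation": [0, 0, 0], "gripper": 0.8}
  ]
}}

```text
time_s: 28.68
position: [0.4847, -0.2707, 0.0554]
tcp_rot: [-0.0, 1.0, -0.003, 0.003]
wrist_force: [1.2, 0.6, 0.2]
finger_gap: 0.068
```

```bash
python3 plan.py
```

```text
t 28.675 p [ 0.4847 -0.2707  0.0554] zax [ 0.0061 -0.0053 -1.    ] yaw 90.0 F [1.18 0.6  0.15] M [ 0.061  0.047 -0.035] gap 0.068 q [-0.51  0.4  -0.26  0.91 -0.   -0.51]
```

Open and free; back off straight up and look.

Emit:
{"api": "servo_tool", "payload": {
  "steps": [
    {"rot": [0, 0, 0], "translation": [0, 0, -3], "gripper": 1},
    {"rot": [0, 0, 0], "translation": [0, 0, -5], "gripper": 1},
    {"rot": [0, 0, 0], "translation": [0, 0, -6], "gripper": 1},
    {"rot": [0, 0, 0], "translation": [5, 5, -3], "gripper": 1},
    {"rot": [0, 0, 0], "translation": [5, 5, 0], "gripper": 1},
    {"rot": [0, 0, 0], "translation": [5, 5, 0], "gripper": 1},
    {"rot": [0, 0, 0], "translation": [5, 5, 0], "gripper": 1},
    {"rot": [0, 0, 0], "translation": [0, 0, 0], "gripper": 1}
  ]
}}

```text
time_s: 29.68
position: [0.3054, -0.0918, 0.221]
tcp_rot: [0.001, 1.0, -0.002, 0.004]
wrist_force: [1.7, 0.0, -0.0]
finger_gap: 0.0856
```

```bash
python3 plan.py;  python3 - <<'E'
from h import *
for n in C: 
    im=robot.get_image(n); cv2.imwrite(f"pics/end{n}.png",im[:,:,::-1]); u,v=proj(n,(.4815,-.2715,.05)); u,v=int(u),int(v)
    cv2.imwrite(f"pics/endz{n}.png",cv2.resize(im[v-30:v+30,u-40:u+40,::-1],None,fx=9,fy=9,interpolation=2))
    for z in (.046,.054,.07,.078): print(n,z,(np.array(proj(n,(.4845,-.2707,z)))-[u-40,v-30]+.5)*9)
E
```

```text
t 29.675 p [ 0.3054 -0.0918  0.221 ] zax [ 0.0078 -0.0045 -1.    ] yaw 89.9 F [ 1.75  0.02 -0.04] M [ 0.001 -0.034  0.006] gap 0.0856 q [-0.29 -0.12 -0.43  1.25 -0.   -0.29]
scene 0.046 [374.03323983 279.11541903]
scene 0.054 [375.12497732 266.17937081]
scene 0.07 [377.33523909 239.98987667]
scene 0.078 [378.45398333 226.73382422]
top 0.046 [366.76316756 275.67010389]
top 0.054 [368.48265159 272.4179498 ]
top 0.07 [371.96771639 265.82645633]
top 0.078 [373.73371094 262.48633435]
```

View pics/endzscene.png

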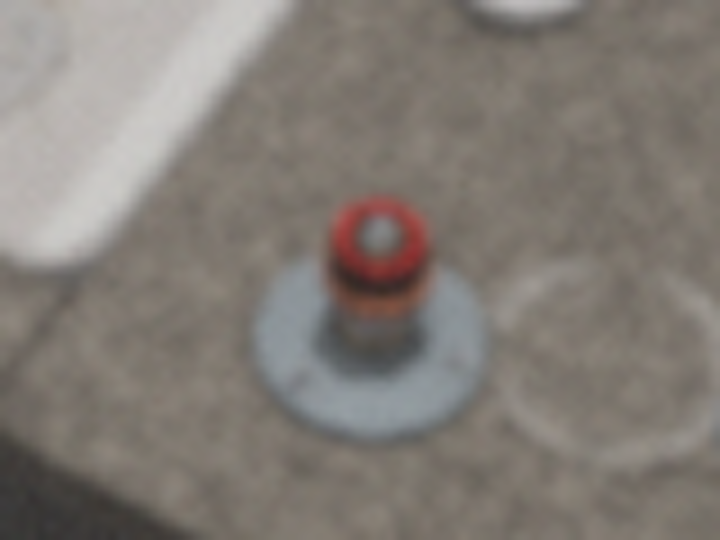

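View pics/endztop.png

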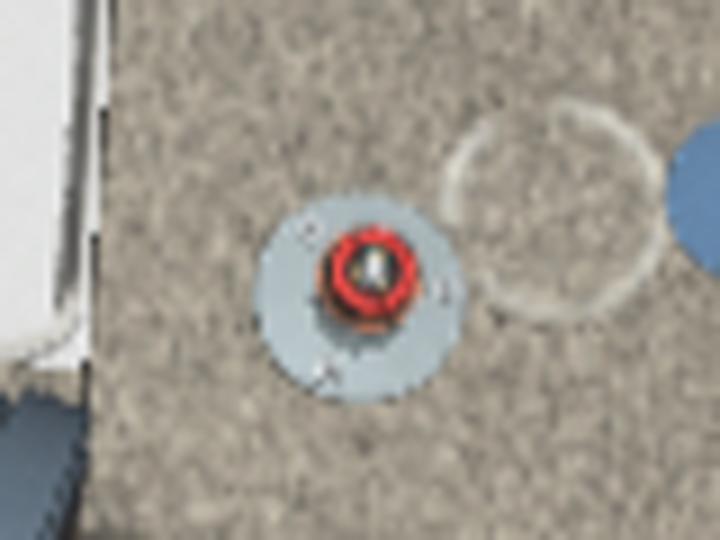

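View pics/endscene.png

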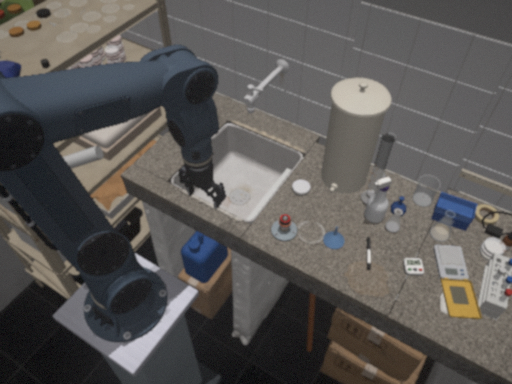

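```bash
python3 -c "
from bench import robot
print(robot.job_done()); print(robot.observe()['time_s'])"
```

```text
the job is handed in; nothing more can be done
None
the job is handed in; nothing more can be done
```

The stack is refitted in order (spacer, washer, collar) and the job is handed in after about 30 s of the 72 s. No verdict was reported.

- **Spacer:** I pushed it past both rows of balls onto the sprung stop. The wrist read about 7 N, with the spring resisting at about 2.4 N/mm.
- **Washer:** I pushed it past the upper row and lightly pressed it onto the spacer at about 4 N. Crossing the upper row read 17 N, above the stated 6 to 11 N, with about 9 N sideways because the washer was off centre by a millimetre or two. It was not touching the spacer at that point.
- **Collar:** I pushed it onto the washer and the wrist last read 16.4 N. I estimate about 8 N of that was ball drag and 8 to 9 N was on the stop. I added one more small push, with no reading, and opened the gripper while still pushing.

**Last checks:** Both final pictures show the collar round the shaft with its red ring where a seated stack should be, about 70 mm up, and no visible gap. The tool is clear. The tape, dish, funnel and marker look unmoved by eye. The load after release was not measured; I infer it from the drag.

**Disagreement:** by feel the shaft was 3 to 4 mm farther out in x than the cameras showed, so I centred by wrist force. The stop came in near the low end of its range, at about 29 to 30 mm.

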